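# Unstack the sample containers into their fitted trays

### The job

The measurements are done: take the two piles of sample containers apart and stand each container in the empty shallow tray made for its shape and size, flat on the tray's floor inside the rim. Lift off one container at a time, from the top of each pile down, never carrying one with another still standing on it, and keep every container upright all the time: the samples inside must not be tipped over.

Things in the scene. Friction and masses are not known exactly. Their poses are not given: they have to be found in the camera images.
- square_box: Loose square plastic box with a lid, grey with a black seam, 60 x 60 mm, 34 mm high, solid outside, flat top. It stands on the bench with another container on top. x and y axes square to its sides. Its origin is the centre of its underside, z up.
- tin: Loose round aluminium tin, 60 mm diameter, 34 mm high, flat top. It stands on the bench with another container on top. Its origin is the centre of its underside, z up.
- slide_case: Loose oblong white plastic case with a black seam, 80 mm long (its x axis), 28 mm wide (its y axis), 40 mm high, flat top. It stands on the square box or on the tin, and overhangs it by some 10 mm at both ends. Its origin is the centre of its underside, z up.
- jar: Loose round amber glass jar with a black screw cap, 40 mm diameter all the way up, 40 mm high. It stands on the square box or on the tin, and carries the vial on its cap. Its origin is the centre of its underside, z up.
- vial: Loose small clear vial with dark contents and a white cap, 26 mm diameter all the way up, 36 mm high. It stands on top of the jar. Its origin is the centre of its underside, z up.
- tray_square: Empty square shallow tray for the square box: 76 x 76 mm inside, sides along its x and y axes. Fixed to the bench. Floor 3 mm thick (grey), rim (white) 4 mm thick that rises to 7 mm above the bench, 8 mm of free room all round its container. Origin on the bench at the centre of its underside, z up.
- tray_large_round: Empty large round shallow tray for the tin: 76 mm diameter inside. Fixed to the bench. Floor 3 mm thick (grey), rim (white) 4 mm thick that rises to 7 mm above the bench, 8 mm of free room all round its container. Origin on the bench at the centre of its underside, z up.
- tray_long: Empty oblong shallow tray for the slide case: 96 mm (its x axis) by 44 mm (its y axis) inside. Fixed to the bench. Floor 3 mm thick (grey), rim (white) 4 mm thick that rises to 7 mm above the bench, 8 mm of free room all round its container. Origin on the bench at the centre of its underside, z up.
- tray_medium_round: Empty middle-sized round shallow tray for the jar: 56 mm diameter inside. Fixed to the bench. Floor 3 mm thick (grey), rim (white) 4 mm thick that rises to 7 mm above the bench, 8 mm of free room all round its container. Origin on the bench at the centre of its underside, z up.
- tray_small_round: Empty smallest round shallow tray for the vial: 42 mm diameter inside. Fixed to the bench. Floor 3 mm thick (grey), rim (white) 4 mm thick that rises to 7 mm above the bench, 8 mm of free room all round its container. Origin on the bench at the centre of its underside, z up.
Things that resemble listed ones, but are neither listed nor needed, are in the scene too. What is shaped like the tray_small_round but yellow is not meant. What is shaped like the tray_long but brown is not meant.

How it is judged:
By the outcome, as a careful person would: the job done as asked, in the order asked, and still so for the second after the job is handed in, with the robot touching nothing.
It also fails if it takes over 123 s, if anything falls off the work surface, if the arm or the gripper's body presses on something with over 40 N, if the wrist force passes 120 N, or if a joint passes its speed limit or range.

### The arm

A 6-joint arm with a two-finger parallel gripper is mounted at the origin on the work surface. World frame = base frame: x ahead of the robot, y to its left, z up, the work surface at z = 0. Lengths are in m, angles in rad, forces in N, time in s.
With the tool pointing down it reaches from about 0.35 to 0.975 m from the base axis. Payload 4.9 kg.
Tool frame: the origin (TCP) lies at the very end of the fingers, on their centre line; the grasp point (between the pads) lies 19 mm behind it; z points along the fingers, y is the direction in which the jaws open and shut (so a half turn about z gives the same grasp; the last joint's range is limited). The gripper opens to 85 mm and grips with 20 to 120 N. Pads are 22 mm wide; open, the fingers measure 114 mm over their backs; the gripper's body (76 mm by 85 mm) begins 54 mm behind the grasp point. The pads swing forward as they close: fully open they stand 13 mm farther back than shut.
Start: joints at [-1.249, 0.053, 1.613, -0, 1.476, -0.119], TCP at [0.267, -0.565, 0.231] pointing down, gripper open.
Joint ranges: [-3.01, 3.01], [-1.01, 2.22], [0.06, 2.58], [-1.02, 4.17], [0.09, 2.62], [-3.14, 3.14]. Speed limits (rad/s): [2.57, 2.57, 3.14, 3.14, 3.14, 3.14].

### API

Orientations are given as a unit quaternion [w, x, y, z].
In Python, from plant import monitor, eyes, manip gives the robot as it stands.
- The arm moves only by the tool step_arm, never from a script. Its argument "motion" is a list of rows, each a list of 7 numbers: the shift along the world's x, y, z scaled (see below), then the turn, a rotation vector about the world's x, y, z scaled (see below), then the closure in counts, from 0 (fully open) to 255 (shut). In form: [[x, y, z, ax, ay, az, grip], ...]. A call has 1 to 10 rows; each row is the pose to reach, as a shift and turn from the pose commanded when the call began; what a row does not reach only later rows make up. The controller multiplies each number of a shift by 0.5 m and each number of a turn by 1.5 rad. A row lasts 1/10 s, in which the tool goes at most 50 mm and 8.59 degrees, less where a joint would pass 70% of its speed; a pose out of reach is approached as far as the arm can. A call with a number of a shift or a turn outside -1 to 1 is refused whole. A call with a gripper value outside its range is refused whole. The fingers move at their own pace and stop on an object; the grip force is fixed at half the most. Time passes only in rows, so rows that repeat a pose let the fingers close. It gives the time, the measured TCP pose, the force and the opening at its end, in the units of the state.
- monitor.state(): the state, without advancing time (a new reading comes with each control period).
- eyes.grab_frame(name): name is "side" or "top" or "wrist"; returns a dict with "pixels" (400x640x3 uint8, red, green, blue), "mtx" (3x3 intrinsics, pixels), "rvec" (rotation vector, rad) and "tvec" (3), from world to camera coordinates, as OpenCV has them; the wrist camera has in their place "hand_eye" (4x4, takes a point from camera to tool coordinates, whose origin is the TCP and whose axes are the flange's). Camera axes: x right, y down, z forward; pixel columns grow to the right and rows downward; lengths in m; the calibration is good to about 2 mm. A picture is of the moment at which its call begins: read the wrist's pose just before it. There is no depth.
- manip.job_done(): hands the job in, once; it reports no verdict.
Trained networks look in the newest picture that a camera, given by its name, has taken for a name from the list of things; names that differ only in an ending like _2 or _b are one class to them, and where a whole thing is asked for, a point or a joint stands for the part that bears it (a point fixed in the world has none). Each returns a list of dicts, best first, with "p" (0 to 1); they miss things now and then, are a little off and sometimes report something else, mostly with a low value. They report only what shows in the picture. A call takes as long as a camera call. They do not tell look-alikes from the thing itself.
- eyes.look_for(name, camera): "box" ([centre column, centre row, width, height] in pixels, round what is visible of it).
- eyes.pinpoint(name, camera): "uv" ([column, row] in pixels: a listed point, or the origin of a listed thing).
The state is a dict: "time": time; "joint_pos": joint angles; "joint_vel": joint speeds; "joint_efforts": joint torques, N m; "tool_pos": TCP position; "tool_rot": TCP orientation; "contact_force": force on the tool from outside, world axes, zero at the start; "ft_torque": the same for the moment, N m; "gripper_width": opening from 0.0 (shut) to 1.0 (fully open).
Only numpy, scipy, OpenCV 4.12 (cv2) and the standard library are available. Lean on these libraries where they do the work, as an engineer would, in place of code of your own. Each camera call takes 0.05 s, during which the arm holds its last target.

## Working session

There is one attempt and no reset: what is moved stays moved. The work goes in short steps, Python scripts to look and compute and a tool call to move; the robot and the scene stay as the last step left them, time stands still between calls to the robot, and variables do not carry over. Pictures are saved under pics/ and viewed, and the job is handed in when it is done.

Besides the shell and the picture viewer there is one more tool, called by a JSON object that holds its "fn" and its "kwargs", one argument or row to a line. step_arm: Moves the arm, as the interface text tells. Its arguments: {"type":"object","properties":{"motion":{"type":"array","items":{"type":"array","items":{"type":"number"}}}},"required":["motion"]}

```bash
ls; mkdir -p pics
python3 - <<'E'
from plant import monitor, eyes, manip
import cv2,json,pickle
s=monitor.state();print({k:(v if not hasattr(v,'__len__') else [round(float(x),4) for x in v]) for k,v in s.items()})
F={}
for c in ['top','side']:
    f=eyes.grab_frame(c);F[c]=f
    cv2.imwrite(f'pics/{c}0.png',f['pixels'][...,::-1])
    print(c,f['mtx'],f['rvec'],f['tvec'])
    for n in 'square_box tin slide_case jar vial tray_square tray_large_round tray_long tray_medium_round tray_small_round'.split():
        print(n,[(([round(float(x)) for x in d['box']]),round(d['p'],2)) for d in eyes.look_for(n,c)],[([round(float(x),1) for x in d['uv']],round(d['p'],2)) for d in eyes.pinpoint(n,c)])
pickle.dump(F,open('F0.pkl','wb'))
print(monitor.state()['time'])
E
```

```text
pics
{'time': 0.0, 'joint_pos': [-1.249, 0.0534, 1.6143, 0.0, 1.476, -0.119], 'joint_vel': [0.0022, 0.0024, 0.0007, 0.0005, 0.0003, 0.0003], 'joint_efforts': [0.002, -39.3663, -37.0178, -0.0, 0.0069, 0.0], 'tool_pos': [0.2665, -0.5647, 0.2301], 'tool_rot': [-0.001, 0.9758, 0.2186, -0.0001], 'contact_force': [-0.5172, -0.1736, -0.2861], 'ft_torque': [0.035, 0.0642, -0.0209], 'gripper_width': 1.0011512954178123}
top [[441.10168399   0.         321.98123491]
 [  0.         441.10168399 201.76182142]
 [  0.           0.           1.        ]] [ 2.17262197 -2.16633148  0.12059928] [-0.02231057  0.47363063  0.85282187]
square_box [([261, 216, 32, 37], 0.71), ([336, 121, 50, 50], 0.21)] [([262.5, 221.7], 0.76)]
tin [([364, 216, 32, 30], 0.82)] [([360.8, 213.2], 0.76)]
slide_case [([367, 213, 32, 46], 0.69)] [([365.7, 212.8], 0.68), ([261.0, 216.3], 0.51)]
jar [([417, 152, 27, 26], 0.69), ([259, 219, 25, 21], 0.58)] [([262.7, 218.2], 0.75)]
vial [([334, 121, 50, 49], 0.54), ([257, 216, 15, 18], 0.52), ([367, 214, 31, 42], 0.38)] [([258.2, 215.5], 0.56), ([362.7, 216.2], 0.22)]
tray_square [(
[... 917 characters left out ...]
ase [([352, 195, 35, 38], 0.93)] [([350.1, 206.3], 0.93)]
jar [([307, 262, 23, 24], 0.73)] [([306.1, 268.7], 0.83), ([313.2, 174.2], 0.54), ([350.2, 203.5], 0.47)]
vial [([306, 243, 15, 24], 0.72)] [([306.7, 249.5], 0.86)]
tray_square [([259, 207, 56, 32], 0.75)] []
tray_large_round [([232, 333, 50, 41], 0.82)] [([231.6, 333.5], 0.87)]
tray_long [([430, 200, 14, 14], 0.49)] [([387.6, 181.3], 0.7), ([446.3, 206.7], 0.49)]
tray_medium_round [([308, 262, 24, 28], 0.71), ([205, 264, 32, 29], 0.6)] [([203.9, 263.3], 0.65)]
tray_small_round [([347, 160, 20, 14], 0.72), ([319, 176, 23, 16], 0.54), ([308, 263, 28, 25], 0.41)] [([316.8, 172.7], 0.63), ([346.2, 159.0], 0.6), ([390.6, 179.6], 0.3)]
2.1
```

View pics/top0.png

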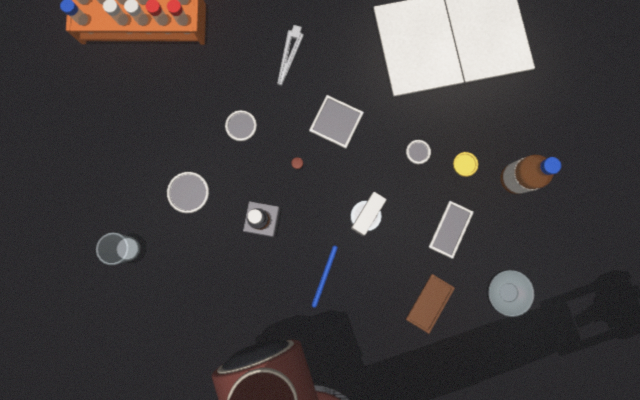

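View pics/side0.png

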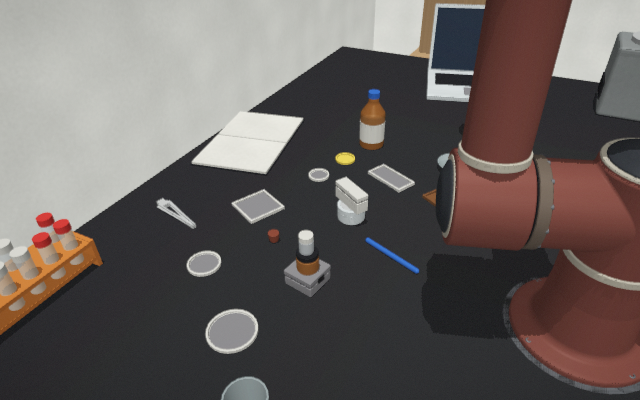

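Run:
```python
import pickle,cv2
F=pickle.load(open('F0.pkl','rb'))
im=F['top']['pixels'][90:340,160:500,::-1]
cv2.imwrite('pics/top0z.png',cv2.resize(im,None,fx=2.3,fy=2.3,interpolation=cv2.INTER_CUBIC))
im=F['side']['pixels'][140:370,170:480,::-1]
cv2.imwrite('pics/side0z.png',cv2.resize(im,None,fx=2.5,fy=2.5,interpolation=cv2.INTER_CUBIC))
```

```text
(no output)
```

View pics/top0z.png

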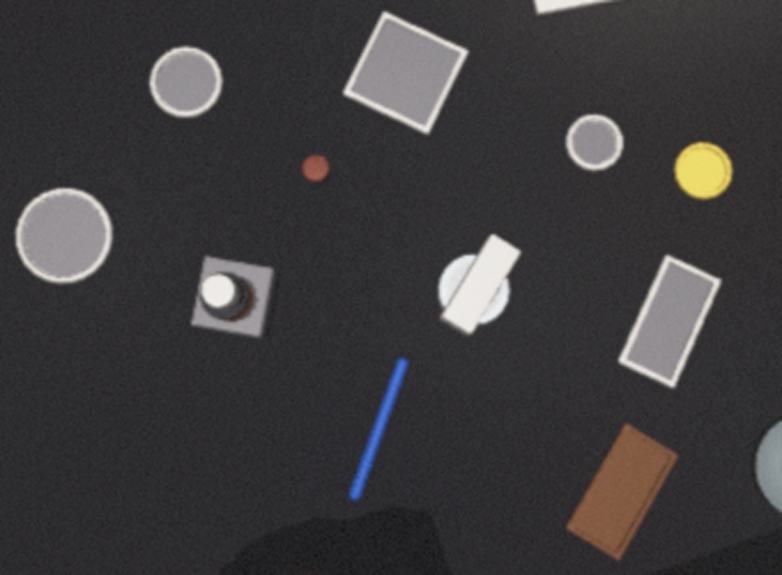

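View pics/side0z.png

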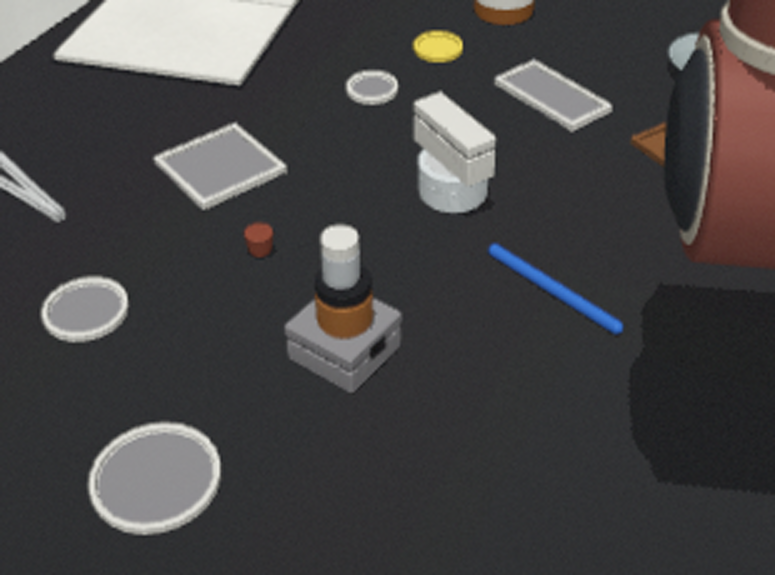

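```bash
cat > h.py <<'E'
import numpy as np,cv2,pickle
def back(f,uv,z):
    R=cv2.Rodrigues(np.array(f['rvec'],float))[0];t=np.array(f['tvec'],float)
    uv=np.atleast_2d(uv).astype(float)
    d=np.c_[uv,np.ones(len(uv))]@np.linalg.inv(f['mtx']).T@R
    c=-R.T@t
    return c[:2]+d[:,:2]*((z-c[2])/d[:,2])[:,None]
def proj(f,P):
    return cv2.projectPoints(np.atleast_2d(P).astype(float),np.array(f['rvec'],float),np.array(f['tvec'],float),f['mtx'],None)[0][:,0]
E
python3 - <<'E'
from h import *
F=pickle.load(open('F0.pkl','rb'));f=F['top']
R=cv2.Rodrigues(np.array(f['rvec']))[0];print('cam',-R.T@f['tvec'])
R2=cv2.Rodrigues(np.array(F['side']['rvec']))[0];print('cam side',-R2.T@F['side']['tvec'])
g=cv2.cvtColor(f['pixels'],cv2.COLOR_RGB2GRAY);S=8
def contour(c,th,r=40,src=g):
    x0,y0=c[0]-r,c[1]-r
    p=cv2.resize(src[y0:y0+2*r,x0:x0+2*r],None,fx=S,fy=S,interpolation=cv2.INTER_CUBIC)
    m=(p>th).astype(np.uint8)
    n,l=cv2.connectedComponents(m)
    k=np.bincount(l[r*S-80:r*S+80,r*S-80:r*S+80].ravel(),minlength=n);k[0]=0
    m=(l==k.argmax()).astype(np.uint8)
    cs=max(cv2.findContours(m,cv2.RETR_EXTERNAL,cv2.CHAIN_APPROX_NONE)[0],key=cv2.contourArea)[:,0].astype(float)
    return (cs+.5)/S-.5+[x0,y0]
for n,c,z in [('sq',(337,121),.007),('lr',(188,192),.007),('long',(451,231),.007),('mr',(241,125),.007),('sr',(418,152),.007)]:
    P=back(f,contour(c,110,30),z)*1000
    P=P.astype(np.float32)
    print(n,cv2.minEnclosingCircle(P),cv2.minAreaRect(P), 'mom',cv2.moments(P.reshape(-1,1,2))['m10']/cv2.moments(P.reshape(-1,1,2))['m00'],cv2.moments(P.reshape(-1,1,2))['m01']/cv2.moments(P.reshape(-1,1,2))['m00'])
for n,c,z,th in [('vialtop',(257,216),.110,140),('box',(261,218),.034,75)]:
    P=(back(f,contour(c,th,24),z)*1000).astype(np.float32)
    print(n,cv2.minEnclosingCircle(P),cv2.minAreaRect(P))
# tile zooms
a=[cv2.resize(f['pixels'][y-24:y+24,x-24:x+24,::-1],(390,390),interpolation=cv2.INTER_CUBIC) for x,y in [(261,218),(367,213)]]
cv2.imwrite('pics/tz.png',np.hstack(a))
f=F['side'];b=[cv2.resize(f['pixels'][y-36:y+36,x-36:x+36,::-1],(390,390),interpolation=cv2.INTER_CUBIC) for x,y in [(307,262),(352,200)]]
cv2.imwrite('pics/sz.png',np.hstack(b))
E
```

```text
cam [ 0.38093907 -0.01648234  0.89818854]
cam side [0.14211008 0.61320116 0.60673832]
sq ((644.0699462890625, -49.607177734375), 59.909000396728516) ((644.1493530273438, -49.48320007324219), (86.83972930908203, 87.322021484375), 64.29496002197266) mom 644.1519028941923 -49.46224516640717
lr ((495.03228759765625, 252.9114990234375), 43.079952239990234) ((495.1251220703125, 252.85328674316406), (85.148193359375, 85.48387908935547), 3.7713921070098877) mom 495.05406788426404 252.86226998408014
long ((420.74029541015625, -282.08489990234375), 58.62538146972656) ((421.1206359863281, -281.6468811035156), (55.32868957519531, 107.07785034179688), 64.54045867919922) mom 421.0089460742646 -281.59297582340605
mr ((634.6952514648438, 148.30992126464844), 33.103271484375) ((634.4459838867188, 148.27337646484375), (65.44727325439453, 65.03436279296875), 63.390254974365234) mom 634.5461396972331 148.1924441117484
sr ((580.6290893554688, -218.73321533203125), 26.172710418701172) ((580.5392456054688, -218.6243438720703), (51.55769729614258, 51.4856071472168), 89.00199127197266) mom 580.6437572389385 -218.5892786323012
vialtop ((434.3955078125, 89.8440170288086), 35.968292236328125) ((434.53173828125, 89.49011993408203), (51.924808502197266, 51.93803405761719), 79.94190216064453)
box ((439.38348388671875, 99.6362075805664), 42.00532913208008) ((439.51336669921875, 99.24742126464844), (62.404685974121094, 61.83918380737305), 79.61920166015625)
```

View pics/tz.png

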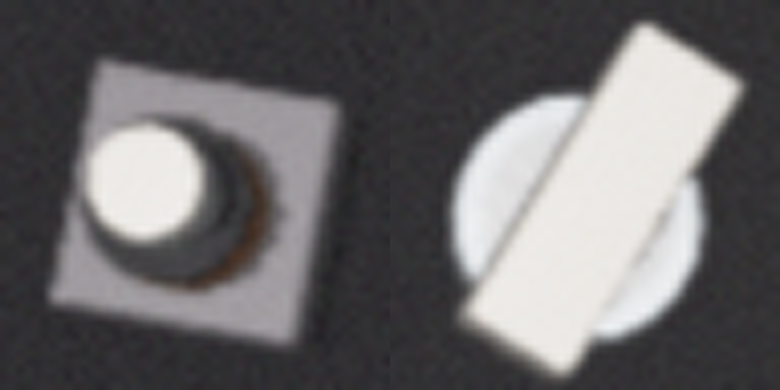

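View pics/sz.png

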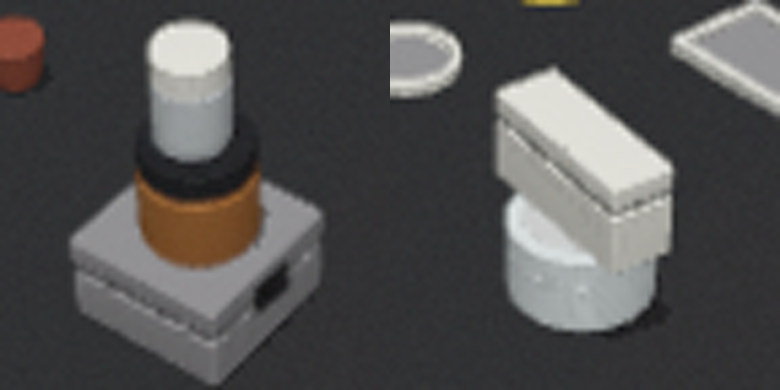

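Run:
```python
from h import *
F=pickle.load(open('F0.pkl','rb'));f=F['top']
def px(l,c): return np.array(l)/8.125-.5+[c[0]-24,c[1]-24]
g=cv2.cvtColor(f['pixels'],cv2.COLOR_RGB2GRAY)
print('vial',back(f,px([[145,182]],(261,218)),.110)*1000)
print('vial r',back(f,px([[85,182],[205,182],[145,122],[145,243]],(261,218)),.110)*1000)
print('jar cap left edge etc (z.074): circle fit')
P=back(f,px([[88,215],[110,255],[140,280],[175,288],[205,118],[235,140],[248,170]],(261,218)),.074)*1000
print(P)
A=np.c_[2*P,np.ones(len(P))];s=np.linalg.lstsq(A,(P**2).sum(1),rcond=None)[0];print(s[:2],np.sqrt(s[2]+s[0]**2+s[1]**2))
C=back(f,px([[250,22],[355,88],[178,378],[72,318]],(367,213)),.074)*1000
print('case',C,C.mean(0),cv2.minAreaRect(C.astype(np.float32)))
P=back(f,px([[61,217],[70,165],[105,118],[150,95],[190,93],[315,215],[300,270],[265,315],[220,340]],(367,213)),.034)*1000
A=np.c_[2*P,np.ones(len(P))];s=np.linalg.lstsq(A,(P**2).sum(1),rcond=None)[0];print('tin',s[:2],np.sqrt(s[2]+s[0]**2+s[1]**2))
# side check by projecting
f2=F['side']
im=f2['pixels'][...,::-1].copy()
def circ(c,r,z):
    a=np.linspace(0,2*np.pi,60);return np.c_[c[0]+r*np.cos(a),c[1]+r*np.sin(a),np.full(60,z)]
def rect(c,L,W,th,z):
    q=np.array([[L,W],[-L,W],[-L,-W],[L,-W]])/2;R=np.array([[np.cos(th),-np.sin(th)],[np.sin(th),np.cos(th)]]);q=q@R.T+c
    return np.c_[q,np.full(4,z)]
case=C.mean(0)/1000;d=C[1]-C[2];th=np.arctan2(d[1],d[0]);print(np.degrees(th))
v=back(f,px([[145,182]],(261,218)),.110)[0]
for nm,ff in (('side',f2),('top',f)):
    big=cv2.resize(ff['pixels'][...,::-1],None,fx=4,fy=4,interpolation=cv2.INTER_CUBIC)
    for Q,col in [(circ(v,.013,.11),(0,0,255)),(rect(case,.08,.028,th,.074),(0,255,0)),(rect(case,.08,.028,th,.034),(0,255,0)),(circ(s[:2]/1000,.03,.034),(255,0,0)),(circ(s[:2]/1000,.03,.0),(255,0,0)),
      (rect((.4395,.0992),.06,.06,np.radians(79.6),.034),(255,0,255)),(rect((.4395,.0992),.06,.06,np.radians(79.6),.0),(255,0,255)),(circ((.580,-.2186),.021,.007),(0,255,255)),(rect((.4211,-.2816),.096,.044,np.radians(64.5-90),.007),(0,255,255))]:
        cv2.polylines(big,[np.round((proj(ff,Q)+.5)*4).astype(int)],True,col,1)
    y,x=(150,250) if nm=='side' else (140,230)
    cv2.imwrite(f'pics/ov_{nm}.png',big[4*y:4*y+600,4*x:4*x+800])
```

```text
vial [[438.85197098 100.45437167]]
vial r [[438.81220298 113.65617698]
 [438.89174615  87.25018455]
 [452.11780731 100.7037596 ]
 [425.41311646 100.20173113]]
jar cap left edge etc (z.074): circle fit
[[433.84975154 118.75420655]
 [424.66260075 113.5151426 ]
 [418.94198863 106.51860177]
 [417.12968482  98.45510359]
 [456.3383913   92.24018941]
 [451.26594453  85.24028882]
 [444.33938093  82.13504099]]
[437.41647366  99.45837317] 19.64377728558514
case [[ 488.81729239 -117.31407031]
 [ 473.48786776 -141.49661768]
 [ 406.37237302  -99.9791514 ]
 [ 420.06715358  -75.69936117]] [ 447.18617168 -108.62230014] ((447.0305480957031, -108.75116729736328), (28.625808715820312, 80.36397552490234), 58.81333541870117)
tin [ 446.6093303  -106.36805403] 30.580530937074244
-31.740824710521053
```

View pics/ov_side.png

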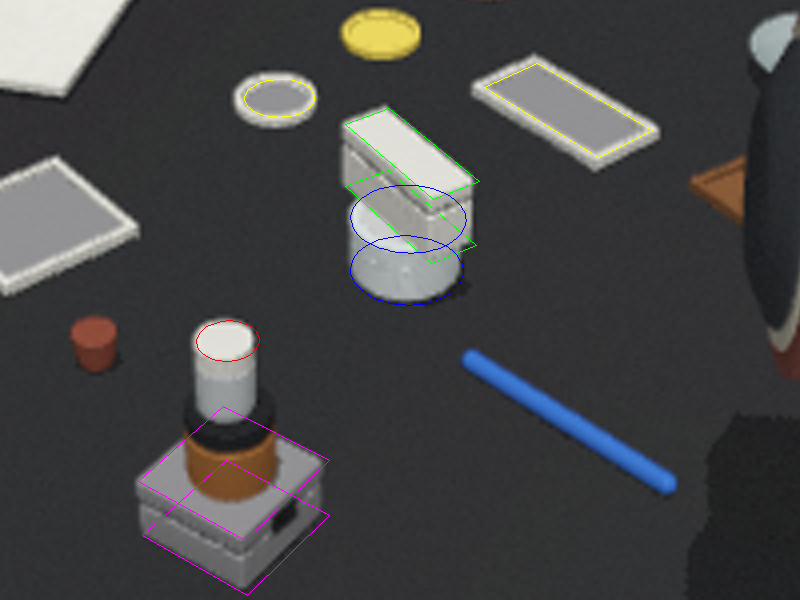

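View pics/ov_top.png

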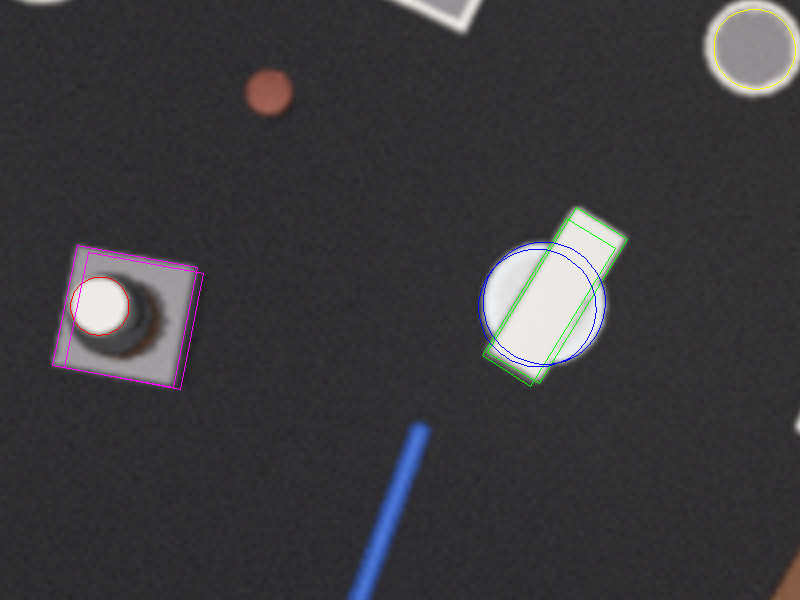

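{"fn": "step_arm", "kwargs": {
  "motion": [
    [0.02,0.08,0,0,0,0.08,0],
    [0.24,0.92,-0.04,0,0,0.632,0],
    [0.24,0.92,-0.04,0,0,0.632,0],
    [0.24,0.92,-0.04,0,0,0.632,0],
    [0.24,0.92,-0.04,0,0,0.632,0],
    [0.24,0.92,-0.04,0,0,0.632,0],
    [0.24,0.92,-0.04,0,0,0.632,0],
    [0.24,0.92,-0.04,0,0,0.632,0],
    [0.24,0.92,-0.04,0,0,0.632,0],
    [0.24,0.92,-0.04,0,0,0.632,0]
  ]
}}

```text
time: 3.1
tool_pos: [0.3868, -0.1027, 0.2114]
tool_rot: [0.0, 0.768, 0.641, 0.0]
contact_force: [0.8, 0.1, -0.0]
gripper_width: 0.999
```

{"fn": "step_arm", "kwargs": {
  "motion": [
    [0.104,0.406,-0.02,0,0,0,0],
    [0.104,0.406,-0.02,0,0,0,0],
    [0.104,0.406,-0.02,0,0,0,0],
    [0.104,0.406,-0.02,0,0,0,0],
    [0.104,0.406,-0.02,0,0,0,0],
    [0.104,0.406,-0.02,0,0,0,0],
    [0.104,0.406,-0.02,0,0,0,0]
  ]
}}

```text
time: 3.8
tool_pos: [0.4386, 0.0971, 0.2013]
tool_rot: [0.0, 0.769, 0.64, -0.0]
contact_force: [0.3, -0.9, 0.2]
gripper_width: 1.003
```

```bash
cat >> h.py <<'E'
def wrist(name):
    from plant import monitor,eyes
    from scipy.spatial.transform import Rotation as R
    s=monitor.state();f=eyes.grab_frame('wrist')
    q=np.array(s['tool_rot']);T=np.eye(4);T[:3,:3]=R.from_quat(q[[1,2,3,0]]).as_matrix();T[:3,3]=s['tool_pos']
    W=T@np.array(f['hand_eye']);Wi=np.linalg.inv(W)
    f['rvec']=cv2.Rodrigues(Wi[:3,:3])[0].ravel();f['tvec']=Wi[:3,3]
    pickle.dump(f,open(f'{name}.pkl','wb'));cv2.imwrite(f'pics/{name}.png',f['pixels'][...,::-1])
    print('t',s['time'],'pos',np.round(s['tool_pos'],4),'rot',np.round(s['tool_rot'],4),'w',s['gripper_width'],'F',np.round(s['contact_force'],2))
    return f
def circ(c,r,z):
    a=np.linspace(0,2*np.pi,60);return np.c_[c[0]+r*np.cos(a),c[1]+r*np.sin(a),np.full(60,z)]
def rect(c,L,W,deg,z):
    th=np.radians(deg);q=np.array([[L,W],[-L,W],[-L,-W],[L,-W]])/2;R=np.array([[np.cos(th),-np.sin(th)],[np.sin(th),np.cos(th)]]);q=q@R.T+c
    return np.c_[q,np.full(4,z)]
def draw(f,name,Qs):
    im=f['pixels'][...,::-1].copy()
    for Q in Qs: cv2.polylines(im,[np.round(proj(f,Q)*16).astype(int)],True,(0,0,255),1,cv2.LINE_AA,4)
    cv2.imwrite(f'pics/{name}.png',im)
E
python3 - <<'E'
from h import *
f=wrist('w1')
draw(f,'w1o',[circ((.4388,.1004),.013,.11),circ((.438,.0995),.02,.074),rect((.4395,.0992),.06,.06,-10.4,.034)])
E
```

```text
t 3.8 pos [0.4386 0.0971 0.2013] rot [ 2.000e-04  7.685e-01  6.398e-01 -3.000e-04] w 1.0027219999299297 F [ 0.31 -0.93  0.24]
```

View pics/w1o.png

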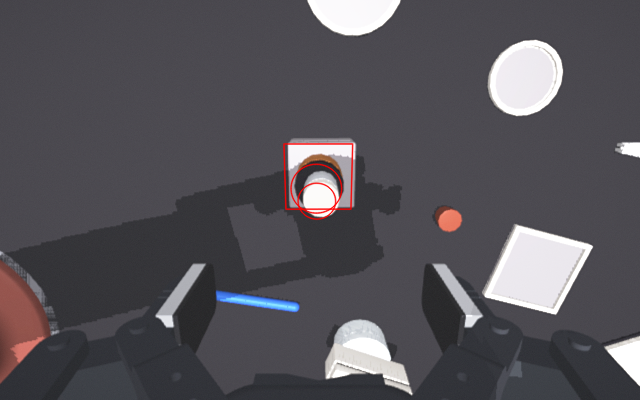

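{"fn": "step_arm", "kwargs": {
  "motion": [
    [0.001,0.004,-0.06,0,0,0,0],
    [0.001,0.004,-0.12,0,0,0,0],
    [0.001,0.004,-0.17,0,0,0,0],
    [0.001,0.004,-0.21,0,0,0,0],
    [0.001,0.004,-0.235,0,0,0,0],
    [0.001,0.004,-0.24,0,0,0,0],
    [0.001,0.004,-0.24,0,0,0,0]
  ]
}}

```text
time: 4.55
tool_pos: [0.4394, 0.0991, 0.0817]
tool_rot: [0.0, 0.769, 0.639, 0.0]
contact_force: [0.3, -0.6, 0.4]
gripper_width: 1.001
```

Run:
```python
from h import *
wrist('w2')
```

```text
t 4.55 pos [0.4394 0.0991 0.0817] rot [1.000e-04 7.689e-01 6.394e-01 1.000e-04] w 1.000661860881043 F [ 0.26 -0.62  0.4 ]
```

View pics/w2.png

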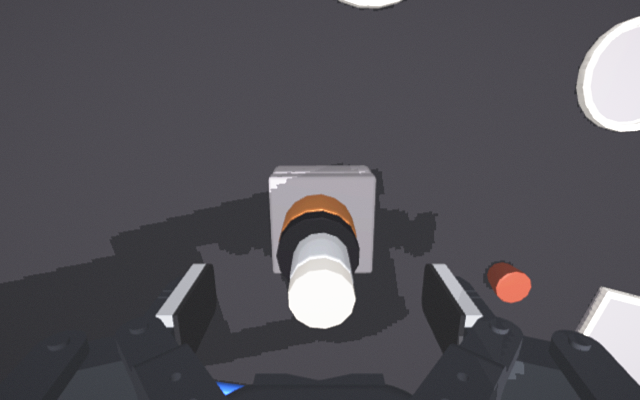

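{"fn": "step_arm", "kwargs": {
  "motion": [
    [0,0,0,0,0,0,60],
    [0,0,0,0,0,0,110],
    [0,0,0,0,0,0,140],
    [0,0,0,0,0,0,170],
    [0,0,0,0,0,0,255],
    [0,0,0,0,0,0,255],
    [0,0,0,0,0,0,255],
    [0,0,0,0,0,0,255],
    [0,0,0,0,0,0,255],
    [0,0,0,0,0,0,255]
  ]
}}

```text
time: 5.6
tool_pos: [0.4396, 0.0999, 0.0818]
tool_rot: [0.0, 0.768, 0.64, 0.0]
contact_force: [0.9, 0.7, 5.0]
gripper_width: 0.285
```

Run:
```python
from h import *
wrist('w3')
```

```text
t 5.6 pos [0.4396 0.0999 0.0818] rot [2.000e-04 7.684e-01 6.399e-01 4.000e-04] w 0.2849660409396973 F [0.93 0.74 5.04]
```

View pics/w3.png

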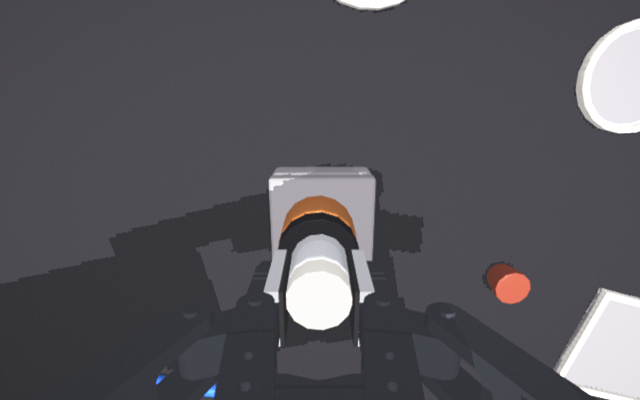

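{"fn": "step_arm", "kwargs": {
  "motion": [
    [0,0,0.01,0,0,0,255],
    [0,0,0.03,0,0,0,255],
    [0,0,0.06,0,0,0,255],
    [0,0,0.09,0,0,0,255],
    [0,0,0.11,0,0,0,255],
    [0,0,0.12,0,0,0,255]
  ]
}}

```text
time: 6.25
tool_pos: [0.4396, 0.0998, 0.1425]
tool_rot: [0.0, 0.768, 0.64, 0.001]
contact_force: [0.0, -0.0, 0.5]
gripper_width: 0.285
```

Run:
```python
from h import *
wrist('w4')
from plant import eyes
f=eyes.grab_frame('side');cv2.imwrite('pics/s4.png',cv2.resize(f['pixels'][140:370,170:480,::-1],None,fx=2.5,fy=2.5))
```

```text
t 6.25 pos [0.4396 0.0998 0.1425] rot [5.000e-04 7.684e-01 6.399e-01 6.000e-04] w 0.2848654583310614 F [ 0.01 -0.    0.53]
```

View pics/s4.png

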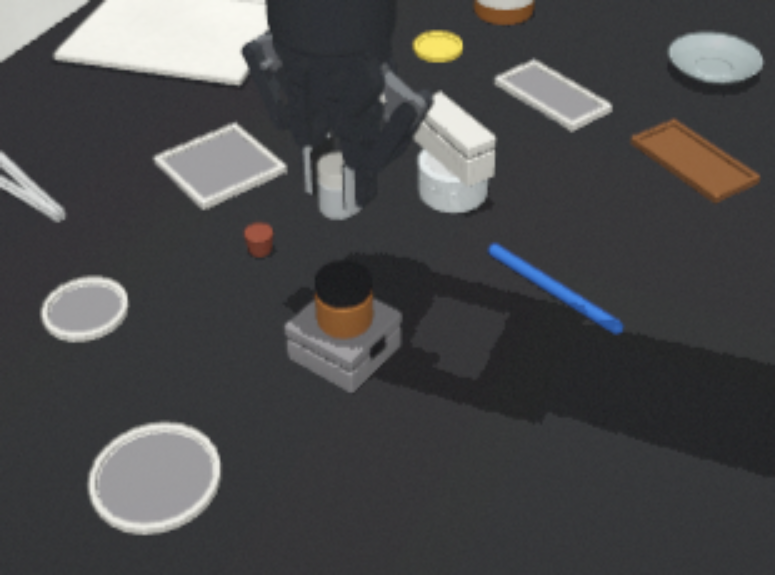

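{"fn": "step_arm", "kwargs": {
  "motion": [
    [0.008,-0.018,0,0,0,0,255],
    [0.028,-0.063,0,0,0,0,255],
    [0.062,-0.14,0,0,0,0,255],
    [0.1,-0.23,0,0,0,0,255],
    [0.141,-0.318,0,0,0,0,255],
    [0.18,-0.407,0,0,0,0,255],
    [0.22,-0.496,0,0,0,0,255],
    [0.254,-0.573,0,0,0,0,255],
    [0.274,-0.618,0,0,0,0,255],
    [0.282,-0.637,0,0,0,0,255]
  ]
}}

```text
time: 7.35
tool_pos: [0.58, -0.2215, 0.1399]
tool_rot: [-0.001, 0.769, 0.639, -0.001]
contact_force: [-0.1, 0.3, -0.5]
gripper_width: 0.283
```

{"fn": "step_arm", "kwargs": {
  "motion": [
    [0,0,-0.03,0,0,0,255],
    [0,0,-0.08,0,0,0,255],
    [0,0,-0.13,0,0,0,255],
    [0,0,-0.18,0,0,0,255],
    [0,0,-0.21,0,0,0,255],
    [0,0,-0.22,0,0,0,255],
    [0,0,-0.22,0,0,0,255]
  ]
}}

```text
time: 8.05
tool_pos: [0.5794, -0.2178, 0.0303]
tool_rot: [-0.001, 0.768, 0.64, -0.0]
contact_force: [-0.2, -0.4, -0.5]
gripper_width: 0.285
```

Run:
```python
from h import *
f=wrist('w5')
draw(f,'w5o',[circ((.5806,-.2186),.025,.007),circ((.5806,-.2186),.021,.007)])
```

```text
t 8.05 pos [ 0.5794 -0.2178  0.0303] rot [-9.000e-04  7.682e-01  6.402e-01 -4.000e-04] w 0.28526728380071215 F [-0.21 -0.39 -0.51]
```

View pics/w5o.png

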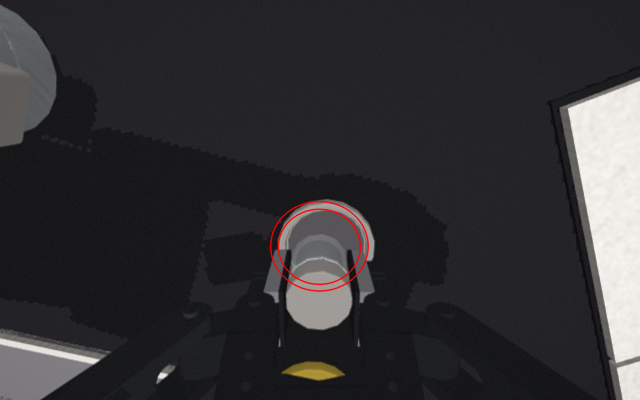

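{"fn": "step_arm", "kwargs": {
  "motion": [
    [0.004,0,-0.012,0,0,0,255],
    [0.005,0,-0.026,0,0,0,255],
    [0.005,0,-0.033,0,0,0,255],
    [0.005,0,-0.037,0,0,0,255],
    [0.005,0,-0.037,0,0,0,255]
  ]
}}

```text
time: 8.6
tool_pos: [0.5823, -0.2186, 0.0123]
tool_rot: [-0.0, 0.768, 0.64, -0.0]
contact_force: [0.5, -0.4, 0.1]
gripper_width: 0.283
```

{"fn": "step_arm", "kwargs": {
  "motion": [
    [0,0,-0.002,0,0,0,255],
    [0,0,-0.002,0,0,0,255],
    [0,0,-0.002,0,0,0,150],
    [0,0,-0.002,0,0,0,120],
    [0,0,-0.002,0,0,0,80],
    [0,0,-0.002,0,0,0,40],
    [0,0,-0.002,0,0,0,0],
    [0,0,-0.002,0,0,0,0],
    [0,0,-0.002,0,0,0,0]
  ]
}}

```text
time: 9.5
tool_pos: [0.5826, -0.2187, 0.0118]
tool_rot: [-0.0, 0.768, 0.64, -0.0]
contact_force: [-0.8, 0.5, 0.4]
gripper_width: 1.002
```

{"fn": "step_arm", "kwargs": {
  "motion": [
    [0,0,0.03,0,0,0,0],
    [0,0,0.1,0,0,0,0],
    [0,0,0.18,0,0,0,0],
    [0,0,0.22,0,0,0,0],
    [0,0,0.24,0,0,0,0]
  ]
}}

```text
time: 10.0
tool_pos: [0.5844, -0.2196, 0.1364]
tool_rot: [0.003, 0.768, 0.64, 0.001]
contact_force: [0.7, 0.9, 0.2]
gripper_width: 0.999
```

Run:
```python
from h import *
f=wrist('w6')
```

```text
t 10.0 pos [ 0.5844 -0.2196  0.1364] rot [0.0029 0.7684 0.6399 0.0012] w 0.999008034440998 F [0.74 0.9  0.19]
```

View pics/w6.png

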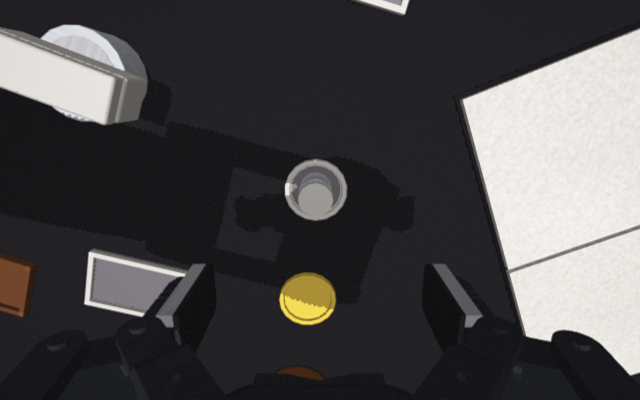

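{"fn": "step_arm", "kwargs": {
  "motion": [
    [-0.01,0.03,0,0,0,0,0],
    [-0.05,0.11,0,0,0,0,0],
    [-0.09,0.2,0,0,0,0,0],
    [-0.13,0.29,0,0,0,0,0],
    [-0.17,0.38,0,0,0,0,0],
    [-0.21,0.47,0,0,0,0,0],
    [-0.25,0.56,0,0,0,0,0],
    [-0.28,0.62,0,0,0,0,0],
    [-0.286,0.638,0,0,0,0,0],
    [-0.286,0.638,0,0,0,0,0]
  ]
}}

```text
time: 11.05
tool_pos: [0.4379, 0.1014, 0.13]
tool_rot: [-0.001, 0.768, 0.641, -0.001]
contact_force: [0.6, -0.1, -0.9]
gripper_width: 1.004
```

{"fn": "step_arm", "kwargs": {
  "motion": [
    [0,0,-0.02,0,0,0,0],
    [0,0,-0.06,0,0,0,0],
    [0,0,-0.1,0,0,0,0],
    [0,0,-0.13,0,0,0,0],
    [0,0,-0.14,0,0,0,0],
    [0,0,-0.14,0,0,0,0]
  ]
}}

```text
time: 11.65
tool_pos: [0.439, 0.0993, 0.0603]
tool_rot: [-0.001, 0.769, 0.639, -0.001]
contact_force: [-0.1, -0.6, 0.2]
gripper_width: 1.001
```

Run:
```python
from h import *
f=wrist('w7')
```

```text
t 11.65 pos [0.439  0.0993 0.0603] rot [-0.0008  0.769   0.6392 -0.0013] w 1.0011051859263942 F [-0.13 -0.59  0.17]
```

View pics/w7.png

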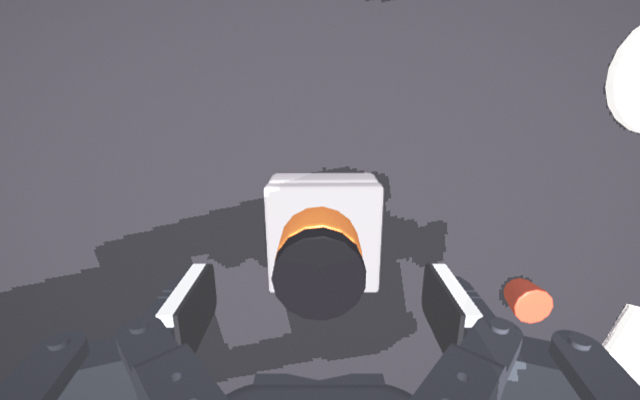

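{"fn": "step_arm", "kwargs": {
  "motion": [
    [0,0,-0.02,0,0,0,0],
    [0,0,-0.033,0,0,0,0],
    [0,0,-0.033,0,0,0,40],
    [0,0,-0.033,0,0,0,80],
    [0,0,-0.033,0,0,0,110],
    [0,0,-0.033,0,0,0,130],
    [0,0,-0.033,0,0,0,255],
    [0,0,-0.033,0,0,0,255],
    [0,0,-0.033,0,0,0,255],
    [0,0,-0.033,0,0,0,255]
  ]
}}

```text
time: 12.7
tool_pos: [0.4403, 0.1004, 0.046]
tool_rot: [0.0, 0.768, 0.64, 0.001]
contact_force: [-0.4, 0.1, 5.5]
gripper_width: 0.451
```

{"fn": "step_arm", "kwargs": {
  "motion": [
    [0,0,0,0,0,0,255],
    [0,0,0,0,0,0,255],
    [0,0,0.01,0,0,0,255],
    [0,0,0.03,0,0,0,255],
    [0,0,0.06,0,0,0,255],
    [0,0,0.09,0,0,0,255],
    [0,0,0.11,0,0,0,255],
    [0,0,0.12,0,0,0,255]
  ]
}}

```text
time: 13.5
tool_pos: [0.4401, 0.1003, 0.1065]
tool_rot: [0.001, 0.768, 0.64, 0.001]
contact_force: [-0.0, -0.1, -0.3]
gripper_width: 0.451
```

Run:
```python
from h import *
f=wrist('w8')
from plant import eyes
f=eyes.grab_frame('side');cv2.imwrite('pics/s8.png',cv2.resize(f['pixels'][140:370,170:480,::-1],None,fx=2.5,fy=2.5))
```

```text
t 13.5 pos [0.4401 0.1003 0.1065] rot [5.000e-04 7.684e-01 6.399e-01 7.000e-04] w 0.4510914879287591 F [-0.04 -0.12 -0.34]
```

View pics/s8.png

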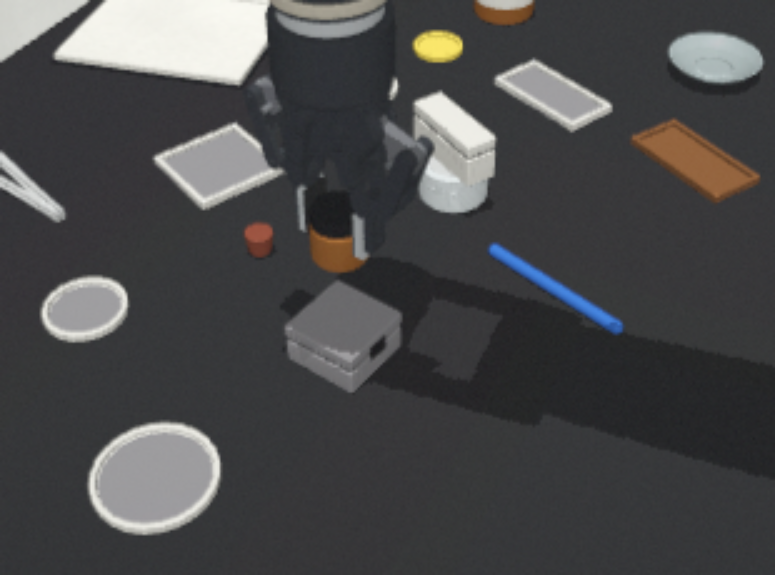

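{"fn": "step_arm", "kwargs": {
  "motion": [
    [0.012,0.003,0,0,0,0,255],
    [0.05,0.012,0,0,0,0,255],
    [0.11,0.027,0,0,0,0,255],
    [0.18,0.044,0,0,0,0,255],
    [0.25,0.062,0,0,0,0,255],
    [0.31,0.077,0,0,0,0,255],
    [0.36,0.089,0,0,0,0,255],
    [0.38,0.094,0,0,0,0,255],
    [0.388,0.096,0,0,0,0,255],
    [0.388,0.096,0,0,0,0,255]
  ]
}}

```text
time: 14.6
tool_pos: [0.6331, 0.1482, 0.1044]
tool_rot: [-0.0, 0.768, 0.64, -0.001]
contact_force: [-0.3, 0.3, -1.0]
gripper_width: 0.448
```

{"fn": "step_arm", "kwargs": {
  "motion": [
    [0,0,-0.02,0,0,0,255],
    [0,0,-0.06,0,0,0,255],
    [0,0,-0.1,0,0,0,255],
    [0,0,-0.13,0,0,0,255],
    [0,0,-0.14,0,0,0,255],
    [0,0,-0.14,0,0,0,255]
  ]
}}

```text
time: 15.2
tool_pos: [0.6325, 0.1481, 0.0341]
tool_rot: [-0.001, 0.768, 0.64, -0.001]
contact_force: [1.2, -0.7, -1.1]
gripper_width: 0.451
```

Run:
```python
from h import *
f=wrist('w9')
draw(f,'w9o',[circ((.6345,.1482),.032,.007),circ((.6345,.1482),.028,.007)])
```

```text
t 15.2 pos [0.6325 0.1481 0.0341] rot [-6.000e-04  7.685e-01  6.399e-01 -9.000e-04] w 0.45057441514485264 F [ 1.2  -0.69 -1.09]
```

View pics/w9o.png

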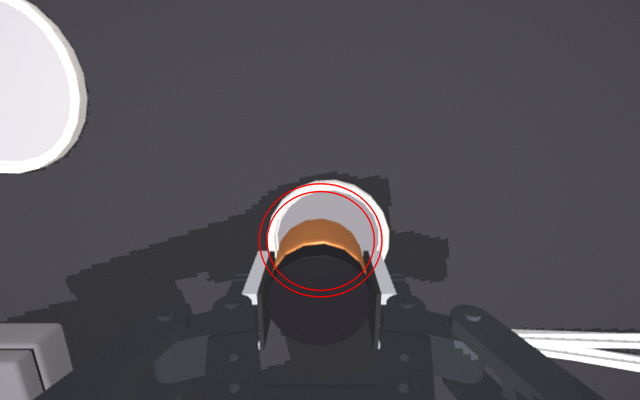

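{"fn": "step_arm", "kwargs": {
  "motion": [
    [0.004,0.001,-0.012,0,0,0,255],
    [0.006,0.001,-0.026,0,0,0,255],
    [0.006,0.001,-0.033,0,0,0,255],
    [0.006,0.001,-0.036,0,0,0,255],
    [0.006,0.001,-0.037,0,0,0,255],
    [0.006,0.001,-0.037,0,0,0,255]
  ]
}}

```text
time: 15.85
tool_pos: [0.6367, 0.1487, 0.0168]
tool_rot: [0.0, 0.768, 0.64, -0.0]
contact_force: [-0.7, 0.0, -1.8]
gripper_width: 0.449
```

{"fn": "step_arm", "kwargs": {
  "motion": [
    [0,0,-0.003,0,0,0,255],
    [0,0,-0.003,0,0,0,255],
    [0,0,-0.003,0,0,0,110],
    [0,0,-0.003,0,0,0,90],
    [0,0,-0.003,0,0,0,60],
    [0,0,-0.003,0,0,0,30],
    [0,0,-0.003,0,0,0,0],
    [0,0,-0.003,0,0,0,0],
    [0,0,0.01,0,0,0,0],
    [0,0,0.06,0,0,0,0]
  ]
}}

```text
time: 16.85
tool_pos: [0.634, 0.1484, 0.044]
tool_rot: [-0.002, 0.768, 0.64, -0.003]
contact_force: [0.3, 0.4, -0.5]
gripper_width: 0.999
```

{"fn": "step_arm", "kwargs": {
  "motion": [
    [0,0,0.06,0,0,0,0],
    [0,0,0.12,0,0,0,0],
    [0,0,0.14,0,0,0,0],
    [0,0,0.14,0,0,0,0]
  ]
}}

```text
time: 17.25
tool_pos: [0.6382, 0.149, 0.1194]
tool_rot: [0.001, 0.768, 0.64, 0.002]
contact_force: [0.3, 0.3, -0.4]
gripper_width: 0.995
```

Run:
```python
from h import *
f=wrist('w10')
```

```text
t 17.25 pos [0.6382 0.149  0.1194] rot [0.0013 0.7684 0.64   0.002 ] w 0.9954499157943802 F [ 0.35  0.29 -0.36]
```

View pics/w10.png

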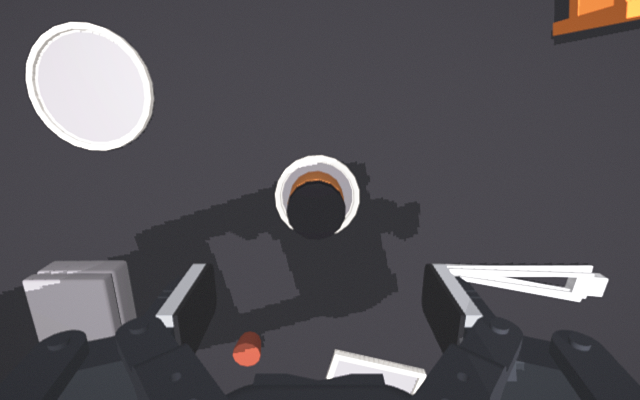

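{"fn": "step_arm", "kwargs": {
  "motion": [
    [-0.02,-0.005,0,0,0,0,0],
    [-0.1,-0.025,0,0,0,0,0],
    [-0.2,-0.05,0,0,0,0,0],
    [-0.29,-0.072,0,0,0,0,0],
    [-0.36,-0.09,0,0,0,0,0],
    [-0.394,-0.098,0,0,0,0,0],
    [-0.394,-0.098,-0.03,0,0,0,0],
    [-0.394,-0.098,-0.07,0,0,0,0],
    [-0.394,-0.098,-0.09,0,0,0,0],
    [-0.394,-0.098,-0.09,0,0,0,0]
  ]
}}

```text
time: 18.3
tool_pos: [0.4368, 0.0995, 0.0686]
tool_rot: [-0.002, 0.768, 0.64, -0.003]
contact_force: [-0.5, -0.0, 0.3]
gripper_width: 0.999
```

Run:
```python
from h import *
f=wrist('w11')
```

```text
t 18.3 pos [0.4368 0.0995 0.0686] rot [-0.0019  0.7684  0.6399 -0.0027] w 0.9994273787383712 F [-0.46 -0.01  0.25]
```

View pics/w11.png

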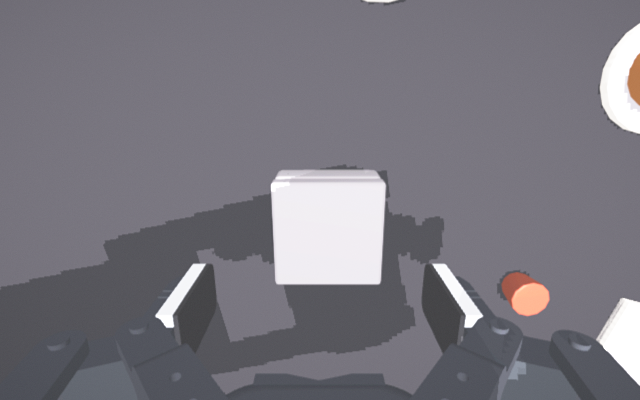

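{"fn": "step_arm", "kwargs": {
  "motion": [
    [0.008,0,-0.03,0,0,0,0],
    [0.008,0,-0.07,0,0,0,0],
    [0.008,0,-0.1,0,0,0,0],
    [0.008,0,-0.116,0,0,0,0],
    [0.008,0,-0.116,0,0,0,0],
    [0.008,0,-0.116,0,0,0,0]
  ]
}}

```text
time: 18.95
tool_pos: [0.4443, 0.0998, 0.0145]
tool_rot: [0.0, 0.768, 0.64, 0.0]
contact_force: [0.4, 0.1, 0.9]
gripper_width: 0.999
```

Run:
```python
from h import *
f=wrist('w12')
```

```text
t 18.95 pos [0.4443 0.0998 0.0145] rot [3.000e-04 7.684e-01 6.399e-01 4.000e-04] w 0.9993693005404463 F [0.36 0.09 0.86]
```

View pics/w12.png

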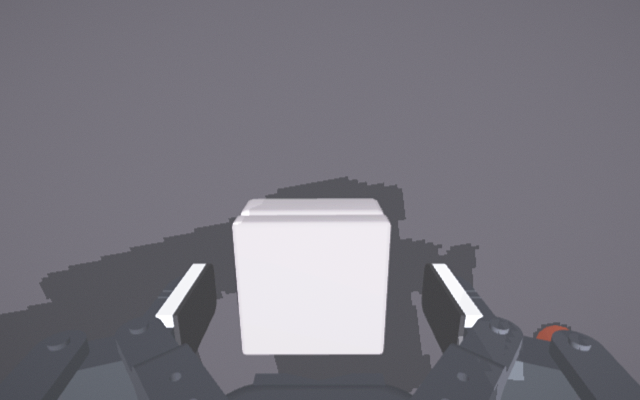

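{"fn": "step_arm", "kwargs": {
  "motion": [
    [-0.006,0,-0.008,0,0,0,0],
    [-0.006,0,-0.012,0,0,0,0],
    [-0.006,0,-0.012,0,0,0,20],
    [-0.006,0,-0.012,0,0,0,40],
    [-0.006,0,-0.012,0,0,0,60],
    [-0.006,0,-0.012,0,0,0,80],
    [-0.006,0,-0.012,0,0,0,255],
    [-0.006,0,-0.012,0,0,0,255],
    [-0.006,0,-0.012,0,0,0,255],
    [-0.006,0,-0.012,0,0,0,255]
  ]
}}

```text
time: 20.0
tool_pos: [0.4412, 0.0998, 0.0084]
tool_rot: [0.0, 0.768, 0.64, 0.0]
contact_force: [-1.0, -0.3, 4.9]
gripper_width: 0.689
```

{"fn": "step_arm", "kwargs": {
  "motion": [
    [0,0,0,0,0,0,255],
    [0,0,0,0,0,0,255],
    [0,0,0.01,0,0,0,255],
    [0,0,0.03,0,0,0,255],
    [0,0,0.06,0,0,0,255],
    [0,0,0.09,0,0,0,255],
    [0,0,0.11,0,0,0,255],
    [0,0,0.12,0,0,0,255]
  ]
}}

```text
time: 20.8
tool_pos: [0.4411, 0.0998, 0.069]
tool_rot: [0.0, 0.768, 0.64, 0.001]
contact_force: [-0.0, 0.8, -2.3]
gripper_width: 0.688
```

Run:
```python
from h import *
f=wrist('w13')
from plant import eyes
f=eyes.grab_frame('side');cv2.imwrite('pics/s13.png',cv2.resize(f['pixels'][140:370,170:480,::-1],None,fx=2.5,fy=2.5))
```

```text
t 20.8 pos [0.4411 0.0998 0.069 ] rot [5.000e-04 7.684e-01 6.399e-01 7.000e-04] w 0.6879649703924364 F [-0.02  0.76 -2.31]
```

View pics/s13.png

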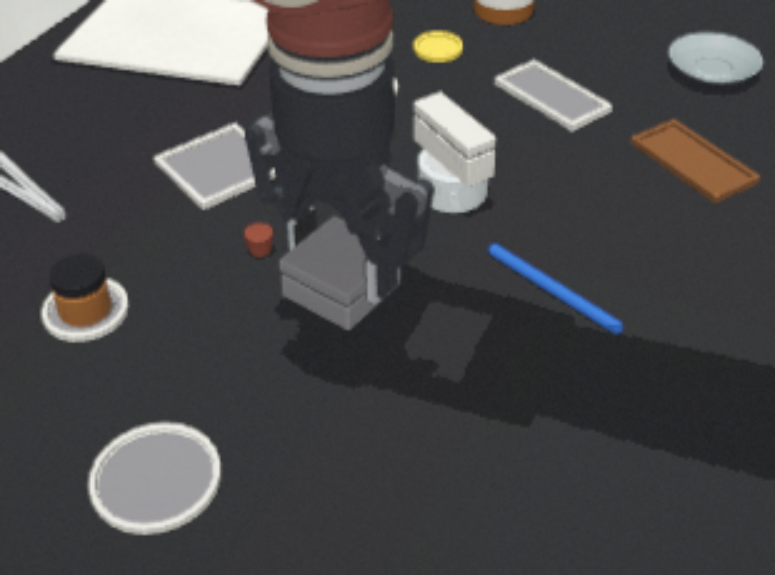

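View pics/w13.png

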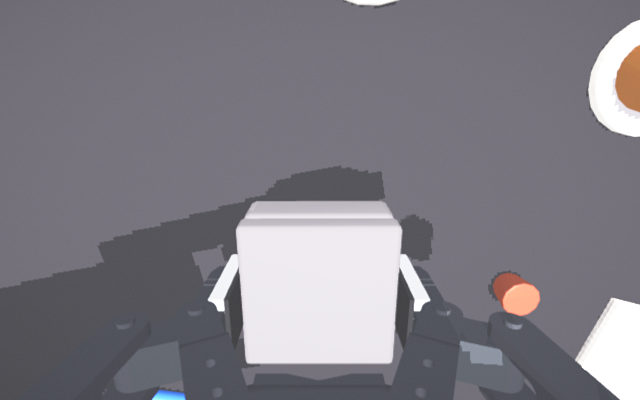

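{"fn": "step_arm", "kwargs": {
  "motion": [
    [0.012,-0.009,0.02,0,0,-0.01,255],
    [0.05,-0.037,0.05,0,0,-0.03,255],
    [0.11,-0.08,0.06,0,0,-0.06,255],
    [0.18,-0.131,0.06,0,0,-0.09,255],
    [0.25,-0.183,0.06,0,0,-0.12,255],
    [0.32,-0.234,0.06,0,0,-0.15,255],
    [0.37,-0.27,0.06,0,0,-0.17,255],
    [0.395,-0.289,0.06,0,0,-0.178,255],
    [0.408,-0.298,0.06,0,0,-0.178,255],
    [0.408,-0.298,0.06,0,0,-0.178,255]
  ]
}}

```text
time: 21.9
tool_pos: [0.6449, -0.0499, 0.0973]
tool_rot: [-0.0, 0.847, 0.532, -0.0]
contact_force: [-0.4, 0.1, -1.8]
gripper_width: 0.696
```

{"fn": "step_arm", "kwargs": {
  "motion": [
    [0,0,-0.02,0,0,0,255],
    [0,0,-0.06,0,0,0,255],
    [0,0,-0.1,0,0,0,255],
    [0,0,-0.12,0,0,0,255],
    [0,0,-0.13,0,0,0,255],
    [0,0,-0.13,0,0,0,255]
  ]
}}

```text
time: 22.5
tool_pos: [0.6439, -0.0488, 0.032]
tool_rot: [-0.001, 0.847, 0.532, -0.001]
contact_force: [0.3, 1.0, -1.8]
gripper_width: 0.687
```

Run:
```python
from h import *
f=wrist('w14')
draw(f,'w14o',[rect((.6441,-.0495),.084,.084,-25.7,.007),rect((.6441,-.0495),.076,.076,-25.7,.007)])
```

```text
t 22.5 pos [ 0.6439 -0.0488  0.032 ] rot [-5.000e-04  8.467e-01  5.321e-01 -6.000e-04] w 0.6872702309669176 F [ 0.34  0.96 -1.76]
```

View pics/w14o.png

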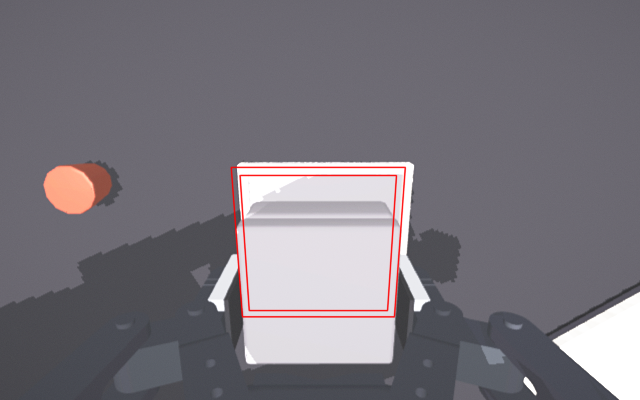

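{"fn": "step_arm", "kwargs": {
  "motion": [
    [0.004,0.001,-0.012,0,0,0,255],
    [0.004,0.001,-0.026,0,0,0,255],
    [0.004,0.001,-0.034,0,0,0,255],
    [0.004,0.001,-0.037,0,0,0,255],
    [0.004,0.001,-0.039,0,0,0,255],
    [0.004,0.001,-0.039,0,0,0,255]
  ]
}}

```text
time: 23.15
tool_pos: [0.6466, -0.0488, 0.0132]
tool_rot: [-0.0, 0.847, 0.532, -0.0]
contact_force: [-0.4, -0.4, -1.0]
gripper_width: 0.691
```

{"fn": "step_arm", "kwargs": {
  "motion": [
    [0,0,-0.002,0,0,0,255],
    [0,0,-0.002,0,0,0,255],
    [0,0,-0.002,0,0,0,60],
    [0,0,-0.002,0,0,0,40],
    [0,0,-0.002,0,0,0,20],
    [0,0,-0.002,0,0,0,0],
    [0,0,-0.002,0,0,0,0],
    [0,0,-0.002,0,0,0,0],
    [0,0,0.01,0,0,0,0],
    [0,0,0.05,0,0,0,0]
  ]
}}

```text
time: 24.15
tool_pos: [0.6446, -0.0484, 0.0362]
tool_rot: [-0.002, 0.847, 0.532, -0.002]
contact_force: [0.1, 0.1, -0.5]
gripper_width: 1.0
```

{"fn": "step_arm", "kwargs": {
  "motion": [
    [0,0,0.06,0,0,0,0],
    [0,0,0.14,0,0,0,0],
    [0,0,0.18,0,0,0,0],
    [0,0,0.18,0,0,0,0]
  ]
}}

```text
time: 24.55
tool_pos: [0.6497, -0.0493, 0.134]
tool_rot: [0.003, 0.847, 0.532, 0.003]
contact_force: [-0.0, -0.7, -0.1]
gripper_width: 0.999
```

Run:
```python
from h import *
f=wrist('w15')
```

```text
t 24.55 pos [ 0.6497 -0.0493  0.134 ] rot [0.0031 0.8468 0.532  0.0033] w 0.9993401546532049 F [-0.03 -0.67 -0.08]
```

View pics/w15.png

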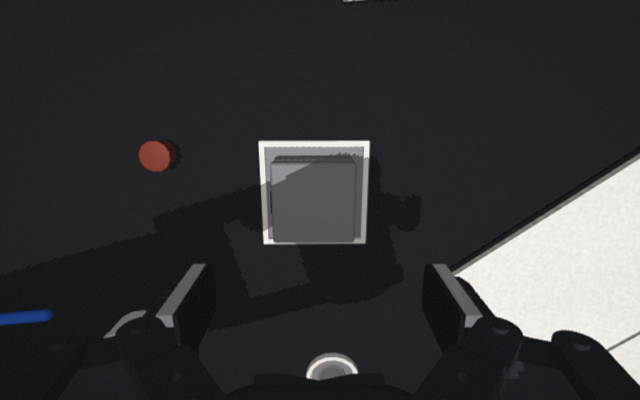

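{"fn": "step_arm", "kwargs": {
  "motion": [
    [-0.02,-0.006,0,0,0,0.05,0],
    [-0.06,-0.018,0,0,0,0.15,0],
    [-0.12,-0.036,0,0,0,0.25,0],
    [-0.18,-0.054,0,0,0,0.35,0],
    [-0.24,-0.071,0,0,0,0.45,0],
    [-0.3,-0.089,0,0,0,0.55,0],
    [-0.35,-0.104,0,0,0,0.65,0],
    [-0.38,-0.113,0,0,0,0.75,0],
    [-0.396,-0.119,0,0,0,0.85,0],
    [-0.396,-0.119,0,0,0,0.95,0]
  ]
}}

```text
time: 25.6
tool_pos: [0.4464, -0.108, 0.126]
tool_rot: [-0.002, 0.291, 0.957, 0.0]
contact_force: [0.4, 0.1, 0.4]
gripper_width: 1.0
```

Run:
```python
from h import *
f=wrist('w16')
draw(f,'w16o',[rect((.4471,-.1087),.08,.028,-31.4,.074),circ((.4466,-.1064),.03,.034)])
```

```text
t 25.6 pos [ 0.4464 -0.108   0.126 ] rot [-1.900e-03  2.906e-01  9.568e-01  1.000e-04] w 1.0000711826054387 F [0.39 0.11 0.37]
```

View pics/w16o.png

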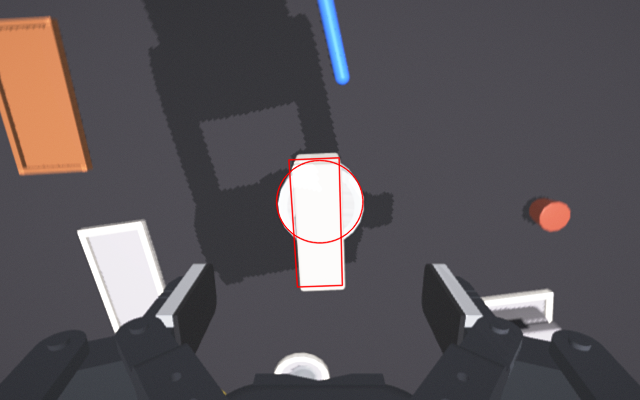

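{"fn": "step_arm", "kwargs": {
  "motion": [
    [0,0,-0.02,0,0,0.015,0],
    [0,0,-0.06,0,0,0.027,0],
    [0,0,-0.1,0,0,0.027,0],
    [0,0,-0.12,0,0,0.027,0],
    [0,0,-0.13,0,0,0.027,0],
    [0,0,-0.13,0,0,0.027,0]
  ]
}}

```text
time: 26.25
tool_pos: [0.4481, -0.1079, 0.0623]
tool_rot: [-0.001, 0.274, 0.962, 0.0]
contact_force: [0.4, -0.0, 0.3]
gripper_width: 0.999
```

Run:
```python
from h import *
f=wrist('w17')
draw(f,'w17o',[rect((.4471,-.1087),.08,.028,-31.4,.074),circ((.4466,-.1064),.03,.034)])
```

```text
t 26.25 pos [ 0.4481 -0.1079  0.0623] rot [-1.100e-03  2.739e-01  9.618e-01  1.000e-04] w 0.9990004943040824 F [ 0.39 -0.    0.31]
```

View pics/w17o.png

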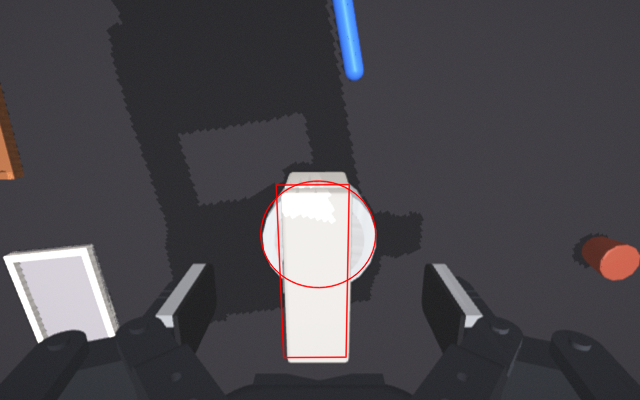

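{"fn": "step_arm", "kwargs": {
  "motion": [
    [0,0,-0.02,0,0,0,0],
    [0,0,-0.033,0,0,0,0],
    [0,0,-0.033,0,0,0,60],
    [0,0,-0.033,0,0,0,100],
    [0,0,-0.033,0,0,0,130],
    [0,0,-0.033,0,0,0,160],
    [0,0,-0.033,0,0,0,255],
    [0,0,-0.033,0,0,0,255],
    [0,0,-0.033,0,0,0,255],
    [0,0,-0.033,0,0,0,255]
  ]
}}

```text
time: 27.3
tool_pos: [0.4492, -0.1084, 0.0474]
tool_rot: [0.001, 0.274, 0.962, -0.0]
contact_force: [0.1, -0.8, 3.9]
gripper_width: 0.32
```

{"fn": "step_arm", "kwargs": {
  "motion": [
    [0,0,0,0,0,0,255],
    [0,0,0,0,0,0,255],
    [0,0,0.01,0,0,0,255],
    [0,0,0.03,0,0,0,255],
    [0,0,0.06,0,0,0,255],
    [0,0,0.09,0,0,0,255],
    [0,0,0.11,0,0,0,255],
    [0,0,0.12,0,0,0,255]
  ]
}}

```text
time: 28.1
tool_pos: [0.449, -0.1084, 0.108]
tool_rot: [0.001, 0.274, 0.962, -0.0]
contact_force: [0.1, 0.4, -0.5]
gripper_width: 0.314
```

Run:
```python
from h import *
f=wrist('w18')
from plant import eyes
f=eyes.grab_frame('side');cv2.imwrite('pics/s18.png',cv2.resize(f['pixels'][140:370,170:480,::-1],None,fx=2.5,fy=2.5))
```

```text
t 28.1 pos [ 0.449  -0.1084  0.108 ] rot [ 7.000e-04  2.736e-01  9.618e-01 -1.000e-04] w 0.31415963561822474 F [ 0.08  0.35 -0.51]
```

View pics/s18.png

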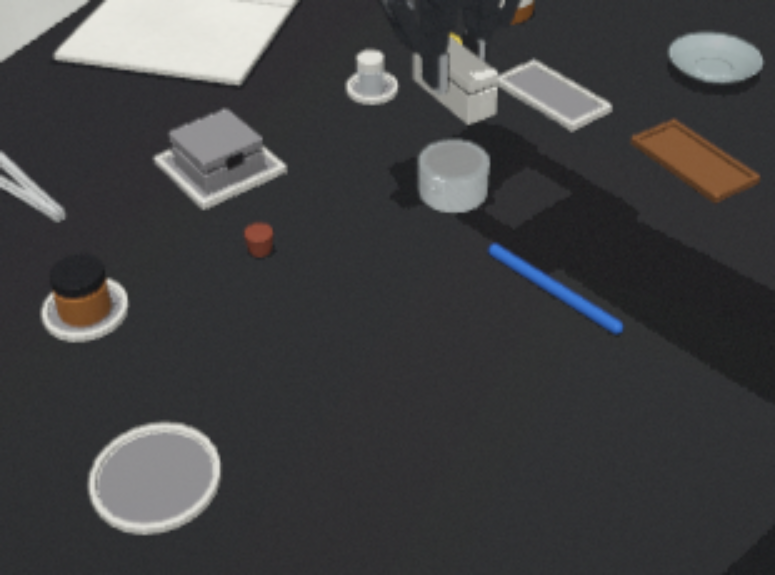

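View pics/w18.png

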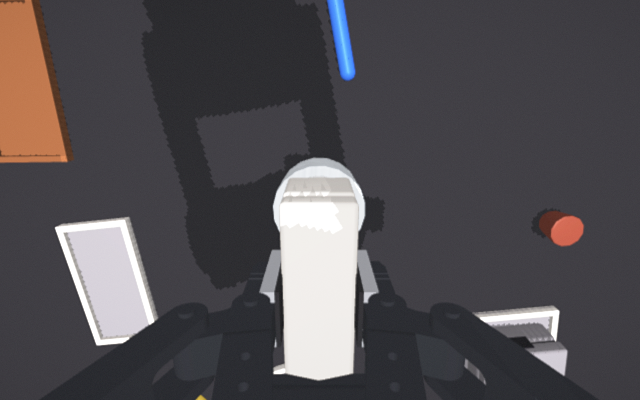

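{"fn": "step_arm", "kwargs": {
  "motion": [
    [-0.002,-0.015,0,0,0,0.01,255],
    [-0.01,-0.06,0,0,0,0.03,255],
    [-0.02,-0.12,0,0,0,0.05,255],
    [-0.03,-0.185,0,0,0,0.073,255],
    [-0.04,-0.25,0,0,0,0.073,255],
    [-0.05,-0.31,0,0,0,0.073,255],
    [-0.054,-0.335,0,0,0,0.073,255],
    [-0.056,-0.346,0,0,0,0.073,255],
    [-0.056,-0.346,-0.02,0,0,0.073,255],
    [-0.056,-0.346,-0.05,0,0,0.073,255]
  ]
}}

```text
time: 29.2
tool_pos: [0.4212, -0.2807, 0.0814]
tool_rot: [0.001, 0.22, 0.975, -0.0]
contact_force: [-1.0, 0.4, -0.6]
gripper_width: 0.314
```

{"fn": "step_arm", "kwargs": {
  "motion": [
    [0,0,-0.03,0,0,0,255],
    [0,0,-0.06,0,0,0,255],
    [0,0,-0.08,0,0,0,255],
    [0,0,-0.085,0,0,0,255],
    [0,0,-0.085,0,0,0,255]
  ]
}}

```text
time: 29.7
tool_pos: [0.4204, -0.2809, 0.0386]
tool_rot: [-0.001, 0.22, 0.975, 0.0]
contact_force: [0.5, -0.4, -1.2]
gripper_width: 0.319
```

Run:
```python
from h import *
f=wrist('w19')
draw(f,'w19o',[rect((.4211,-.2816),.104,.052,-25.5,.007),rect((.4211,-.2816),.096,.044,-25.5,.007)])
```

```text
t 29.7 pos [ 0.4204 -0.2809  0.0386] rot [-5.000e-04  2.205e-01  9.754e-01  3.000e-04] w 0.31897447301326864 F [ 0.53 -0.39 -1.16]
```

View pics/w19o.png

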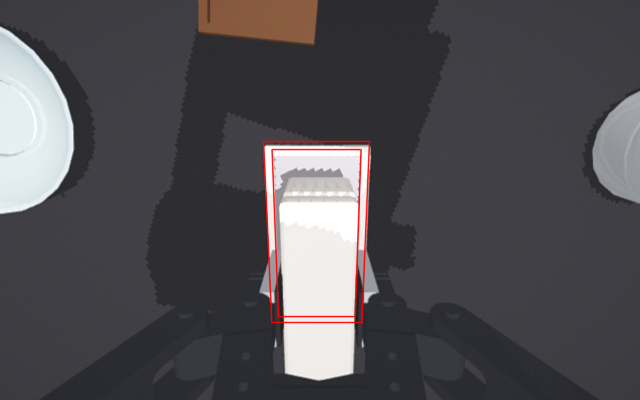

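{"fn": "step_arm", "kwargs": {
  "motion": [
    [0,0,-0.012,0,0,0,255],
    [0,0,-0.028,0,0,0,255],
    [0,0,-0.037,0,0,0,255],
    [0,0,-0.041,0,0,0,255],
    [0,0,-0.044,0,0,0,255],
    [0,0,-0.044,0,0,0,255]
  ]
}}

```text
time: 30.35
tool_pos: [0.4206, -0.2812, 0.0171]
tool_rot: [-0.0, 0.221, 0.975, 0.0]
contact_force: [-0.6, -0.5, -0.7]
gripper_width: 0.315
```

{"fn": "step_arm", "kwargs": {
  "motion": [
    [0,0,-0.001,0,0,0,255],
    [0,0,-0.001,0,0,0,255],
    [0,0,-0.001,0,0,0,140],
    [0,0,-0.001,0,0,0,110],
    [0,0,-0.001,0,0,0,80],
    [0,0,-0.001,0,0,0,40],
    [0,0,-0.001,0,0,0,0],
    [0,0,-0.001,0,0,0,0],
    [0,0,0.01,0,0,0,0],
    [0,0,0.06,0,0,0,0]
  ]
}}

```text
time: 31.35
tool_pos: [0.4187, -0.2795, 0.045]
tool_rot: [-0.003, 0.221, 0.975, 0.002]
contact_force: [0.4, 0.8, 0.3]
gripper_width: 0.997
```

{"fn": "step_arm", "kwargs": {
  "motion": [
    [0,0,0.06,0,0,0,0],
    [0,0,0.12,0,0,0,0],
    [0,0,0.15,0,0,0,0],
    [0,0,0.15,0,0,0,0]
  ]
}}

```text
time: 31.75
tool_pos: [0.4221, -0.2826, 0.1253]
tool_rot: [0.003, 0.221, 0.975, -0.001]
contact_force: [0.3, 0.3, -0.1]
gripper_width: 0.998
```

Run:
```python
from h import *
f=wrist('w20')
```

```text
t 31.75 pos [ 0.4221 -0.2826  0.1253] rot [ 0.0026  0.2205  0.9754 -0.0015] w 0.9975304160029581 F [ 0.32  0.29 -0.15]
```

View pics/w20.png

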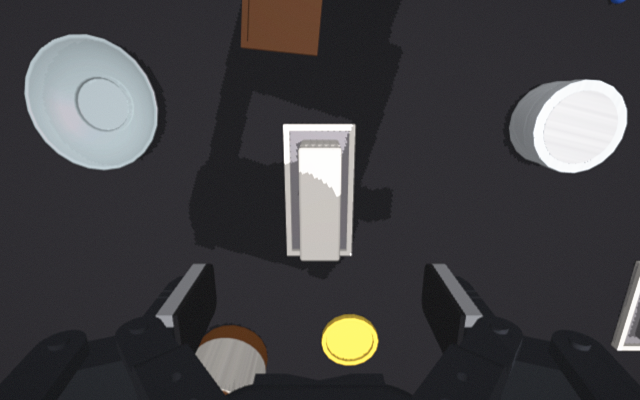

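{"fn": "step_arm", "kwargs": {
  "motion": [
    [0.005,0.03,0,0,0,0,0],
    [0.017,0.11,0,0,0,0,0],
    [0.03,0.2,0,0,0,0,0],
    [0.042,0.28,0,0,0,0,0],
    [0.05,0.33,0,0,0,0,0],
    [0.052,0.35,-0.03,0,0,0,0],
    [0.052,0.35,-0.08,0,0,0,0],
    [0.052,0.35,-0.12,0,0,0,0],
    [0.052,0.35,-0.13,0,0,0,0],
    [0.052,0.35,-0.13,0,0,0,0]
  ]
}}

```text
time: 32.8
tool_pos: [0.4448, -0.1057, 0.0548]
tool_rot: [-0.002, 0.221, 0.975, 0.0]
contact_force: [0.3, 0.0, 0.3]
gripper_width: 1.0
```

Run:
```python
from h import *
f=wrist('w21')
draw(f,'w21o',[circ((.4466,-.1064),.03,.034)])
```

```text
t 32.8 pos [ 0.4448 -0.1057  0.0548] rot [-2.400e-03  2.208e-01  9.753e-01  4.000e-04] w 0.9997666727477115 F [0.33 0.04 0.33]
```

View pics/w21o.png

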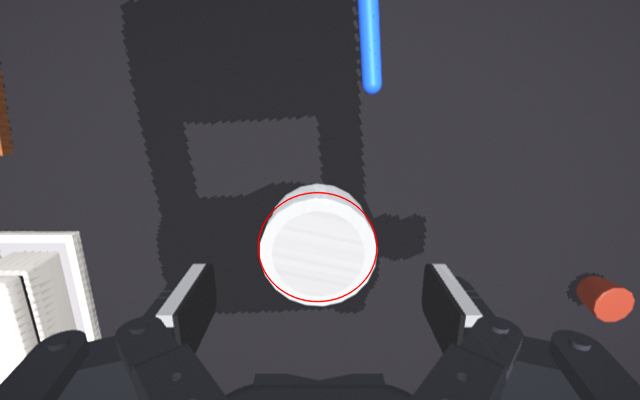

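{"fn": "step_arm", "kwargs": {
  "motion": [
    [0.002,0,-0.03,0,0,0,0],
    [0.002,0,-0.06,0,0,0,0],
    [0.002,0,-0.08,0,0,0,0],
    [0.002,0,-0.09,0,0,0,0],
    [0.002,0,-0.09,0,0,0,0],
    [0.002,0,-0.09,0,0,0,0]
  ]
}}

```text
time: 33.45
tool_pos: [0.4482, -0.1065, 0.013]
tool_rot: [0.001, 0.221, 0.975, -0.0]
contact_force: [0.6, -0.2, -0.3]
gripper_width: 0.998
```

Run:
```python
from h import *
f=wrist('w22')
draw(f,'w22o',[circ((.4466,-.1064),.03,.034)])
```

```text
t 33.45 pos [ 0.4482 -0.1065  0.013 ] rot [ 5.000e-04  2.206e-01  9.754e-01 -1.000e-04] w 0.9979407703483274 F [ 0.56 -0.25 -0.27]
```

View pics/w22o.png

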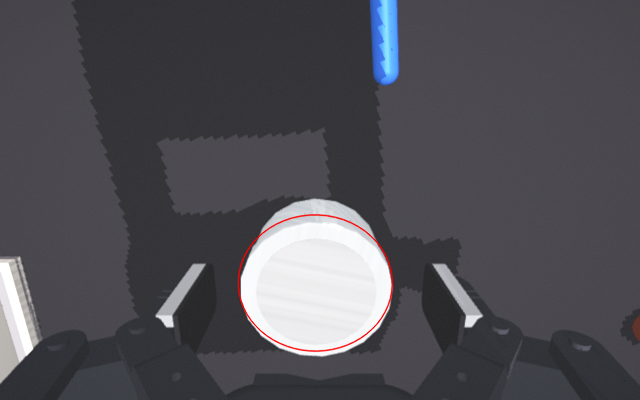

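{"fn": "step_arm", "kwargs": {
  "motion": [
    [0,0,-0.008,0,0,0,0],
    [0,0,-0.008,0,0,0,0],
    [0,0,-0.008,0,0,0,20],
    [0,0,-0.008,0,0,0,40],
    [0,0,-0.008,0,0,0,60],
    [0,0,-0.008,0,0,0,80],
    [0,0,-0.008,0,0,0,255],
    [0,0,-0.008,0,0,0,255],
    [0,0,-0.008,0,0,0,255],
    [0,0,-0.008,0,0,0,255]
  ]
}}

```text
time: 34.5
tool_pos: [0.4479, -0.1065, 0.009]
tool_rot: [0.0, 0.221, 0.975, -0.0]
contact_force: [-1.7, 0.8, 5.1]
gripper_width: 0.681
```

{"fn": "step_arm", "kwargs": {
  "motion": [
    [0,0,0,0,0,0,255],
    [0,0,0,0,0,0,255],
    [0,0,0.01,0,0,0,255],
    [0,0,0.03,0,0,0,255],
    [0,0,0.06,0,0,0,255],
    [0,0,0.1,0,0,0,255],
    [0,0,0.14,0,0,0,255],
    [0,0,0.16,0,0,0,255],
    [0,0,0.16,0,0,0,255]
  ]
}}

```text
time: 35.4
tool_pos: [0.4489, -0.1067, 0.0902]
tool_rot: [0.002, 0.221, 0.975, -0.0]
contact_force: [0.4, 0.5, -1.8]
gripper_width: 0.681
```

Run:
```python
from h import *
f=wrist('w23')
from plant import eyes
f=eyes.grab_frame('side');cv2.imwrite('pics/s23.png',cv2.resize(f['pixels'][140:370,170:480,::-1],None,fx=2.5,fy=2.5))
```

```text
t 35.4 pos [ 0.4489 -0.1067  0.0902] rot [ 1.900e-03  2.206e-01  9.754e-01 -3.000e-04] w 0.681264447170145 F [ 0.43  0.45 -1.85]
```

View pics/s23.png

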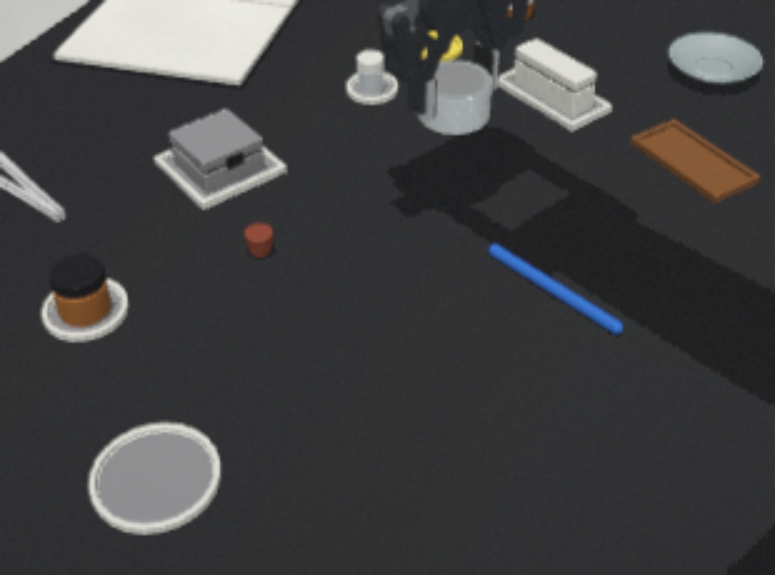

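View pics/w23.png

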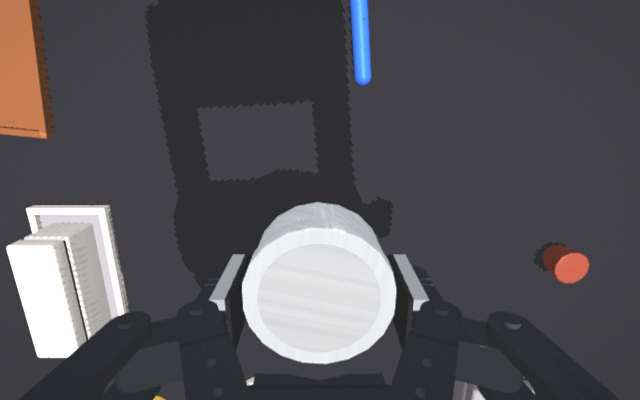

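{"fn": "step_arm", "kwargs": {
  "motion": [
    [0.002,0.014,0,0,0,0,255],
    [0.006,0.045,0,0,0,0,255],
    [0.014,0.1,0,0,0,0,255],
    [0.024,0.17,0,0,0,0,255],
    [0.034,0.24,0,0,0,0,255],
    [0.044,0.32,0,0,0,0,255],
    [0.054,0.4,0,0,0,0,255],
    [0.064,0.48,0,0,0,0,255],
    [0.074,0.55,0,0,0,0,255],
    [0.084,0.61,0,0,0,0,255]
  ]
}}

```text
time: 36.5
tool_pos: [0.4885, 0.201, 0.0868]
tool_rot: [-0.001, 0.22, 0.976, -0.0]
contact_force: [-0.2, 0.2, -1.3]
gripper_width: 0.681
```

{"fn": "step_arm", "kwargs": {
  "motion": [
    [0.006,0.05,0,0,0,0,255],
    [0.01,0.085,0,0,0,0,255],
    [0.012,0.104,0,0,0,0,255],
    [0.012,0.109,-0.02,0,0,0,255],
    [0.012,0.109,-0.06,0,0,0,255],
    [0.012,0.109,-0.1,0,0,0,255],
    [0.012,0.109,-0.115,0,0,0,255],
    [0.012,0.109,-0.12,0,0,0,255],
    [0.012,0.109,-0.12,0,0,0,255]
  ]
}}

```text
time: 37.4
tool_pos: [0.4957, 0.2528, 0.0282]
tool_rot: [-0.0, 0.221, 0.975, -0.0]
contact_force: [0.5, -0.8, -2.1]
gripper_width: 0.682
```

Run:
```python
from h import *
f=wrist('w24')
draw(f,'w24o',[circ((.4951,.2529),.042,.007),circ((.4951,.2529),.038,.007)])
```

```text
t 37.4 pos [0.4957 0.2528 0.0282] rot [-1.000e-04  2.209e-01  9.753e-01 -1.000e-04] w 0.6817550799774941 F [ 0.46 -0.75 -2.07]
```

View pics/w24o.png

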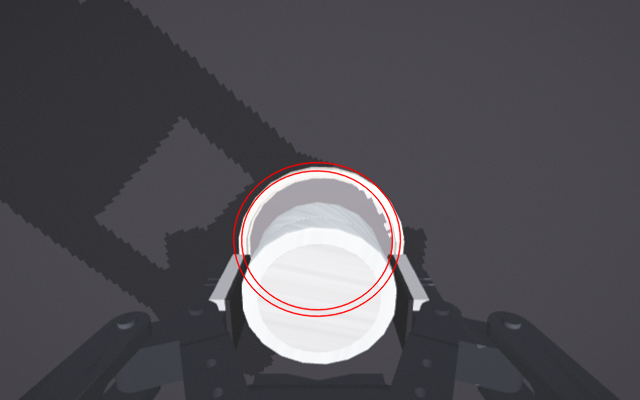

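{"fn": "step_arm", "kwargs": {
  "motion": [
    [0.003,0.001,-0.01,0,0,0,255],
    [0.004,0.001,-0.02,0,0,0,255],
    [0.004,0.001,-0.027,0,0,0,255],
    [0.004,0.001,-0.03,0,0,0,255],
    [0.004,0.001,-0.032,0,0,0,255],
    [0.004,0.001,-0.032,0,0,0,255]
  ]
}}

```text
time: 38.05
tool_pos: [0.4977, 0.2538, 0.0123]
tool_rot: [-0.0, 0.221, 0.975, -0.0]
contact_force: [0.3, 0.1, -1.6]
gripper_width: 0.681
```

{"fn": "step_arm", "kwargs": {
  "motion": [
    [0,0,-0.0005,0,0,0,255],
    [0,0,-0.0005,0,0,0,255],
    [0,0,-0.0005,0,0,0,60],
    [0,0,-0.0005,0,0,0,40],
    [0,0,-0.0005,0,0,0,20],
    [0,0,-0.0005,0,0,0,0],
    [0,0,-0.0005,0,0,0,0],
    [0,0,-0.0005,0,0,0,0],
    [0,0,0.01,0,0,0,0],
    [0,0,0.05,0,0,0,0]
  ]
}}

```text
time: 39.05
tool_pos: [0.4957, 0.253, 0.0355]
tool_rot: [-0.002, 0.221, 0.975, -0.001]
contact_force: [-1.0, -0.2, 0.3]
gripper_width: 0.999
```

{"fn": "step_arm", "kwargs": {
  "motion": [
    [0,0,0.06,0,0,0,0],
    [0,0,0.14,0,0,0,0],
    [0,0,0.2,0,0,0,0],
    [0,0,0.2,0,0,0,0],
    [0,0,0.2,0,0,0,0]
  ]
}}

```text
time: 39.55
tool_pos: [0.4982, 0.2539, 0.1385]
tool_rot: [0.001, 0.221, 0.975, 0.001]
contact_force: [-1.1, -1.4, 0.0]
gripper_width: 1.002
```

Run:
```python
from h import *
f=wrist('w25')
from plant import eyes
f=eyes.grab_frame('side');cv2.imwrite('pics/s25.png',cv2.resize(f['pixels'][140:370,170:480,::-1],None,fx=2.5,fy=2.5))
f=eyes.grab_frame('top');cv2.imwrite('pics/t25.png',cv2.resize(f['pixels'][90:340,160:500,::-1],None,fx=2.3,fy=2.3))
```

```text
t 39.55 pos [0.4982 0.2539 0.1385] rot [1.000e-03 2.206e-01 9.754e-01 6.000e-04] w 1.0022555745341253 F [-1.14 -1.45  0.  ]
```

View pics/w25.png

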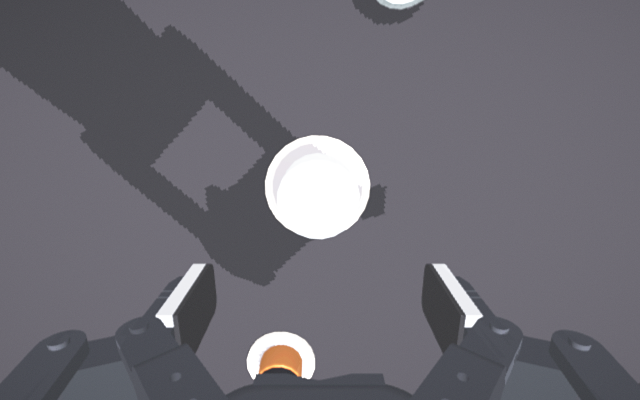

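View pics/t25.png

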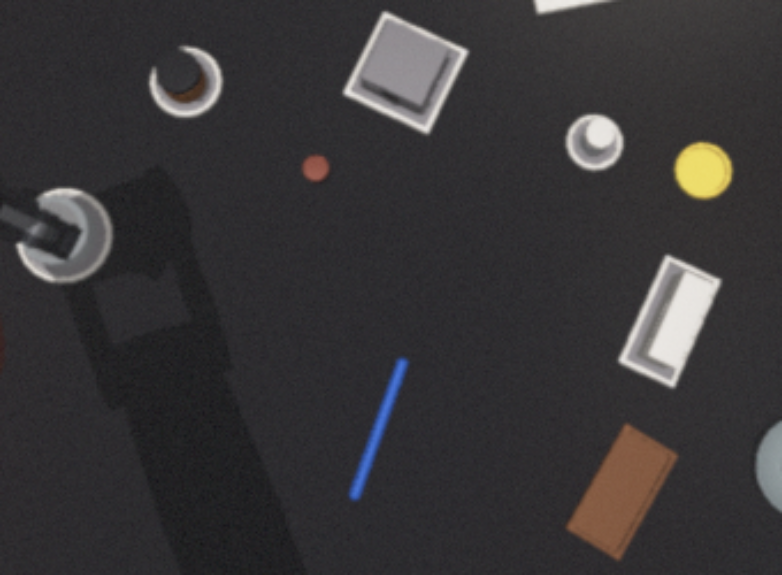

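View pics/s25.png

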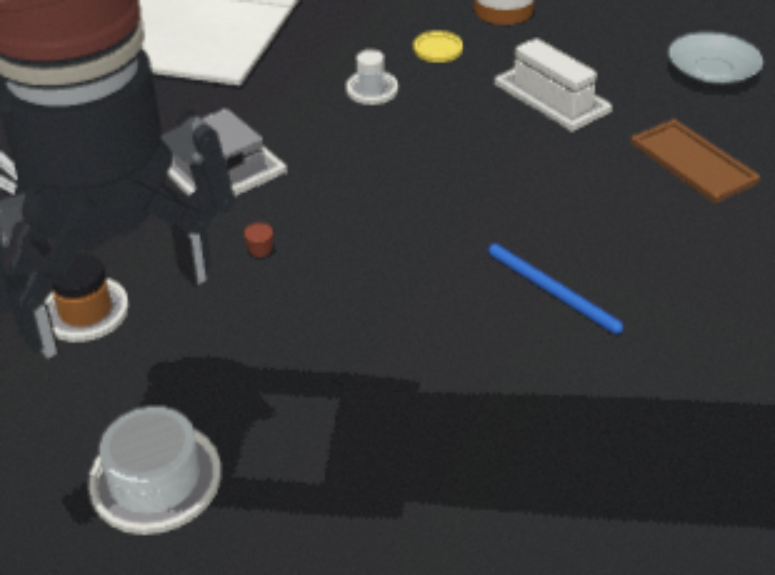

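Run:
```python
from h import *
from plant import eyes
f=eyes.grab_frame('side')
big=cv2.resize(f['pixels'][...,::-1],None,fx=4,fy=4,interpolation=cv2.INTER_CUBIC)
# project at predicted centers of each container: same as tray centre
Qs=[]
for c,r,h in [((.4951,.2529),.03,.034),((.6345,.1482),.02,.04),((.5806,-.2186),.013,.036)]:
    Qs+=[circ(c,r,.003),circ(c,r,.003+h)]
for c,L,W,d,h in [((.6441,-.0495),.06,.06,-25.7,.034),((.4211,-.2816),.08,.028,-25.5,.04)]:
    Qs+=[rect(c,L,W,d,.003),rect(c,L,W,d,.003+h)]
for Q in Qs: cv2.polylines(big,[np.round((proj(f,Q)+.5)*4).astype(int)],True,(0,0,255),1)
a=big[4*285:4*380,4*185:4*285];b=big[4*140:4*235,4*300:4*420];
H=380
cv2.imwrite('pics/chk.png',np.hstack([a,b[:, :400]]))
```

```text
(no output)
```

View pics/chk.png

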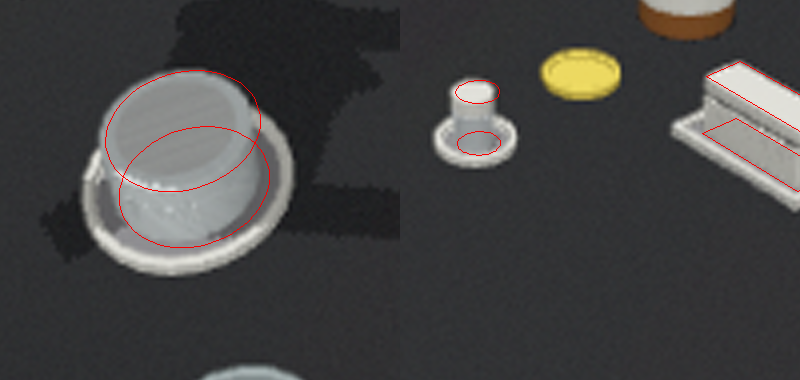

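```bash
python3 -c "
from plant import manip,monitor
print(manip.job_done(),monitor.state()['time'])"
```

```text
the job is handed in; nothing more can be done
the job is handed in; nothing more can be done
```

All five containers are standing in their own trays, and I handed the job in shortly after the robot's clock read 39.55 s, within the 123 s limit. I moved them one at a time: vial, jar, square box, slide case, then tin. Each was gripped level and carried upright, with nothing on top of it.

- **Final pictures:** the wrist, top and side views, taken as each container was set down and again at the end, show every container upright inside its rim. The yellow and brown look-alike trays are still empty. The gripper ended open and clear, about 14 cm above the bench.
- **Forces:** the largest wrist force I read between moves was about 5.5 N, while the gripper was closing.
- **Camera disagreement:** the cameras differed by about 2–3 mm on where the trays are, so I placed the containers between the two readings. In the side view, the tin sits about 3 mm off the centre of its tray, which is well within its 8 mm of free room.
- **Less certain:** in the last side view the gripper blocked part of the square box and jar. Their seating there rests on earlier side views and the final top view, both of which looked right.

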